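# Hang the rod rest back on its stand

## Robot

A 6-joint arm with a two-finger parallel gripper is mounted at the origin on the work surface. World frame = base frame: x ahead of the robot, y to its left, z up, the work surface at z = 0. Lengths are in m, angles in rad, forces in N, time in s.
With the tool pointing down it reaches from about 0.35 to 0.775 m from the base axis. Payload 5.5 kg.
Tool frame: the origin (TCP) lies at the very end of the fingers, on their centre line; the grasp point (between the pads) lies 19 mm behind it (env.grasp_offset is the distance from the TCP to the grasp point, in m); z points along the fingers, x is the direction in which the jaws open and shut, and the axes are right-handed (so a half turn about z gives the same grasp; the last joint's range is limited). The gripper opens to 85 mm and grips with 20 to 120 N. Pads are 22 mm wide; open, the fingers measure 114 mm over their backs; the gripper's body (76 mm by 85 mm) begins 54 mm behind the grasp point. The pads swing forward as they close: fully open they stand 13 mm farther back than shut.
Start: joints at [1.046, 0.313, 0.046, 1.304, 0, 1.431], TCP at [0.216, 0.533, 0.231] pointing down, gripper open.
Joint ranges: [-2.76, 2.76], [-0.86, 1.69], [-1.03, 1.26], [-2.2, 2.34], [-1.47, 1.5], [-3.14, 3.14]. Speed limits (rad/s): [2.57, 2.57, 3.14, 3.14, 3.14, 3.14].

## Interface

Orientations are given as a unit quaternion [w, x, y, z].
In Python, from workcell import status, viewer, env gives the robot as it stands.
- The arm moves only by the tool carry_out, never from a script. Its argument "plan" is a list of rows, each an object of numbers: "x", "y", "z": the shift along the tool's x, y, z in m; "ax", "ay", "az": the turn, a rotation vector about the tool's x, y, z in rad; "hand": the opening, from 0 (shut) to 1 (fully open). In form: [{"x": .., "y": .., "z": .., "ax": .., "ay": .., "az": .., "hand": ..}, ...]. A call has 1 to 12 rows; each row is the pose to reach, as a shift and turn from the pose measured when the call began, along the tool's axes at that moment; what a row does not reach only later rows make up. A row lasts 1/12 s, in which the tool goes at most 41.7 mm and 7.16 degrees, less where a joint would pass 70% of its speed; a pose out of reach is approached as far as the arm can. A call with a gripper value outside its range is refused whole. The fingers move at their own pace and stop on an object; "squeeze" is the grip in N (left out, the last holds). Time passes only in rows, so rows that repeat a pose let the fingers close. It gives the time, the measured TCP pose, the force and the opening at its end, in the units of the state.
- status.get_state(): the state, without advancing time (a new reading comes with each control period).
- viewer.read_camera(name): name is "side" or "top" or "wrist"; returns the picture (400x640x3 uint8, red, green, blue); there is no depth.
- viewer.camera_model(name): a dict with "vfov" (degrees; the focal length in pixels is half the picture's height over the tangent of half this angle, whatever the lens; pixels are square), "cx", "cy" (the principal point, pixels), "T" (4x4, takes a point from camera to world coordinates). Camera axes: x right, y down, z forward; pixel columns grow to the right and rows downward; lengths in m; the calibration is good to about 2 mm. A picture is of the moment at which its call begins: read the wrist's pose just before it. camera_model takes no time and is no camera call; for the wrist camera it gives the pose at the moment of the call.
- env.hand_in(): hands the job in, once; it reports no verdict.
The state is a dict: "clock": time; "joint_pos": joint angles; "qvel": joint speeds; "tau": joint torques, N m; "tcp_pos": TCP position; "orientation": TCP orientation; "wrist_force": force on the tool from outside, world axes, zero at the start; "ft_torque": the same for the moment, N m; "finger_gap": finger opening in m.
Only numpy, scipy, OpenCV 4.12 (cv2) and the standard library are available. Lean on these libraries where they do the work, as an engineer would, in place of code of your own. Each camera call takes 0.05 s, during which the arm holds its last target.

## Task

The metal rod rest (a broad plate on two legs, with a notched ridge on top) has been left lying on its side on the glassworker's bench. First stand it up on its two legs on the bench and let go of it; then take it again and hang it astride the crossbar of the taller of the two iron stands, well clear of both posts, with the bar seated between the two small rods under its plate so that it hangs straight, and let go. Never drop it or let it fall over, and leave everything else on the bench where it is.

Things in the scene. Friction and masses are not known exactly. Their poses are not given: they have to be found in the camera images.
- saddle: Rod rest, bare grey metal, about 0.35 kg: a flat top plate 154 x 60 x 4 mm on two parallel legs 80 mm high, with a notched ridge along the middle of its top. Axes as it stands: x across the legs, along the plate's 154 mm; y along the ridge and the future bar; z up. Origin midway between the feet, in their plane. It starts on its side, leaning on one foot and the plate's edge, z 61 degrees off vertical.
- saddle_seat (a point): Centre of the top plate's underside, where the bar bears: (0, 0, 80) mm in saddle, axes the same. In that frame, mm, all for y -30..30: plate x -77..77, z 80..84; legs x 28..32 and -32..-28, z 0..80; two locating rods 8 mm thick along y under the plate at x = 15 and -15, z = 76, the bar goes between them and leaves through the open ends at y = -30 and 30.
- saddle_ridge (a point): Middle of the ridge's toothed top edge: (0, 0, 120) mm in saddle, axes the same. The ridge is an upright plate 8 mm thick (x -4..4), y -30..30, solid for z 84..114, with teeth up to z = 120. The flush ends of ridge and top plate, 60 mm apart along y, can be gripped too. The centre of mass lies near z = 68 mm on the middle line.
- stand: The taller iron stand, fixed: two posts 16 mm thick, 220 mm apart, on round feet 76 mm across and 10 mm high, a strip on the bench between them 24 mm wide and 6 mm high, and at the top a round crossbar 16 mm thick along the stand's y axis. Nothing stands above the bar, whose top is 150 mm over the bench. Origin on the bench under the bar's middle, z up.
- stand_bar (a point): Middle of the taller stand's crossbar, on its top line, 150 mm above the bench; axes as stand. When the rod rest hangs, its seat lies here, or within 70 mm of here along the bar.
- low_stand: The lower iron stand, the same shape but with the top of its bar only 70 mm above the bench; fixed, not to be used. Origin on the bench under the middle of its bar, bar along its y.
- block: Bystander: dark graphite block 35 x 100 x 22 mm high, long along its y. Origin at the centre of its underside.
- paddle: Bystander: flat metal paddle with a wooden handle, about 160 mm long, lying along its x. Origin at its underside.
- tub: Bystander: white plastic tub with lid, 84 mm across, 100 mm high. Origin at the centre of its underside.
- rod_jar: Bystander: glass jar 72 mm across, 85 mm high, with rods standing in it up to 190 mm. Origin at the centre of its underside.
- tweezer: Bystander: steel tweezers 140 mm long, 24 mm wide, 12 mm high, lying along their x. Origin at the centre of their underside.
- jar: Bystander: small closed jar, 60 mm across, 80 mm high. Origin at the centre of its underside.
Mind the look-alikes: they are no part of the job. Leave any purple look-alike of the saddle alone.

How it is judged:
On the way:
1. the rod rest stands on its two legs on the bench, let go and at rest (angle between saddle's own z axis and vertical below 0.1 rad and height (world z) of saddle_seat between 0.076 and 0.084 m and contact force between the fingers and saddle below 0.1 N and linear speed of saddle below 0.03 m/s and angular speed of saddle below 0.3 rad/s), for 0.2 s.
At the end, for the whole second after the job is handed in: The rod rest hangs at rest, released, on the taller stand's crossbar: the seat within 9 mm of the bar's line sideways, between 4 mm below and 3.5 mm above the bar's top, within 70 mm of the bar's middle, upright within 0.25 rad, ridge along the bar within 0.2 rad (x of saddle_seat in the frame of stand between -0.009 and 0.009 m and y of saddle_seat in the frame of stand between -0.07 and 0.07 m and z of saddle_seat in the frame of stand between 0.146 and 0.1535 m and angle between saddle's own z axis and vertical below 0.25 rad and angle between the y axis of saddle and the y axis of stand, either way round below 0.2 rad and contact force between the fingers and saddle below 0.1 N and linear speed of saddle below 0.03 m/s and angular speed of saddle below 0.3 rad/s); the robot touches nothing.
It fails at once if the rod rest is dropped or falls over (it moves faster than 0.5 m/s while the fingers do not touch it) (contact force between the fingers and saddle below 0.1 N and linear speed of saddle above 0.5 m/s).
It fails at once if another loose thing is moved by more than 30 mm or knocked over (tilted more than 0.5 rad) (distance of any of block, paddle, tub, rod_jar, tweezer, jar from where it was at the start of the episode above 0.03 m or angle between any of block, paddle, tub, rod_jar, tweezer, jar's own z axis and vertical above 0.5 rad).
It also fails if it takes over 72 s, if anything falls off the work surface, if the arm or the gripper's body presses on something with over 40 N, if the wrist force passes 120 N, or if a joint passes its speed limit or range.

## Working session

There is one attempt and no reset: what is moved stays moved. The work goes in short steps, Python scripts to look and compute and a tool call to move; the robot and the scene stay as the last step left them, time stands still between calls to the robot, and variables do not carry over. Pictures are saved under pics/ and viewed, and the job is handed in when it is done.

Besides the shell and the picture viewer there is one more tool, called after "Request:" as name(argument=value, ...), one argument or row to a line, values as JSON. carry_out: Moves the arm, as the interface text tells. Its arguments: {"type":"object","properties":{"plan":{"type":"array"},"squeeze":{"type":"number"}},"required":["plan"]}

```bash
ls; mkdir -p pics
python3 - <<'E'
from workcell import status, viewer, env
import cv2,numpy as np
np.set_printoptions(precision=4,suppress=True)
print(status.get_state())
for n in ["side","top","wrist"]:
    m=viewer.camera_model(n);print(n,m)
    cv2.imwrite(f"pics/{n}0.png",viewer.read_camera(n)[:,:,::-1])
E
```

```text
pics
{'clock': 0.0, 'joint_pos': array([ 1.0464,  0.314 ,  0.045 ,  1.3036, -0.    ,  1.4312]), 'qvel': array([ 0.0006,  0.0002,  0.001 , -0.0016, -0.0015, -0.0015]), 'tau': array([ -0.0018, -48.0628,  29.8532,   0.0195,  -0.0002,   0.    ]), 'tcp_pos': array([0.2156, 0.5325, 0.2304]), 'orientation': array([ 0.0004,  0.8293,  0.5589, -0.0008]), 'wrist_force': array([ 0.5795,  0.0738, -0.0859]), 'ft_torque': array([-0.0068, -0.0298, -0.0409]), 'finger_gap': 0.08547666292800037}
side {'vfov': 42.12478340822397, 'cx': 319.3373347587792, 'cy': 197.10118034857783, 'T': array([[ 0.7323, -0.3429,  0.5884, -0.1574],
       [-0.6807, -0.3433,  0.6471, -0.7912],
       [-0.0199, -0.8744, -0.4848,  0.7194],
       [ 0.    ,  0.    ,  0.    ,  1.    ]])}
top {'vfov': 42.35601769395397, 'cx': 324.02573251849225, 'cy': 204.57134007195805, 'T': array([[-0.0175, -0.9883,  0.1514,  0.3754],
       [-0.9998,  0.0177, -0.    , -0.0003],
       [-0.0027, -0.1514, -0.9885,  1.3428],
       [ 0.    ,  0.    ,  0.    ,  1.    ]])}
wrist {'vfov': 63.02757130176845, 'cx': 315.97535565384777, 'cy': 197.97138902590547, 'T': array([[ 0.3747,  0.8771,  0.3006,  0.1379],
       [ 0.9271, -0.3539, -0.1233,  0.564 ],
       [-0.0018,  0.3249, -0.9458,  0.373 ],
       [ 0.    ,  0.    ,  0.    ,  1.    ]])}
```

View pics/side0.png

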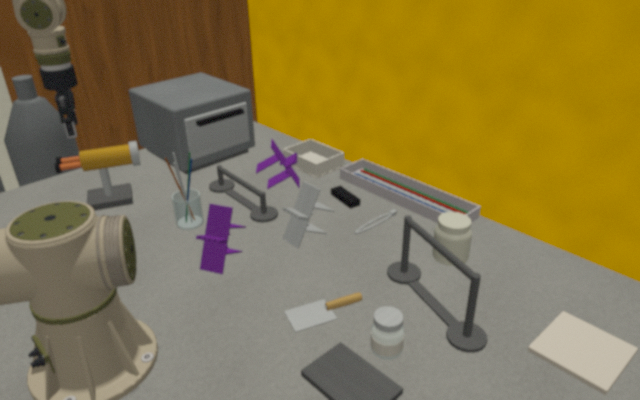

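View pics/top0.png

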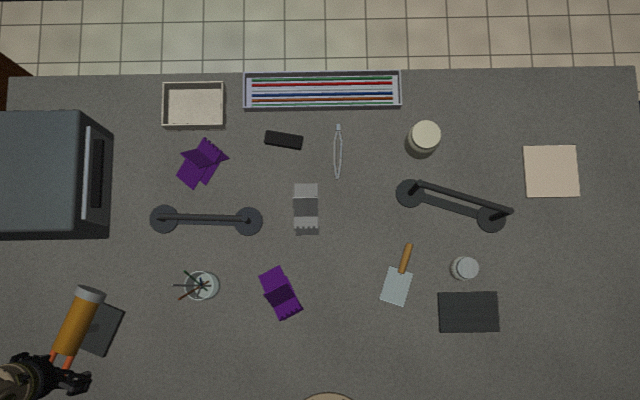

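View pics/wrist0.png

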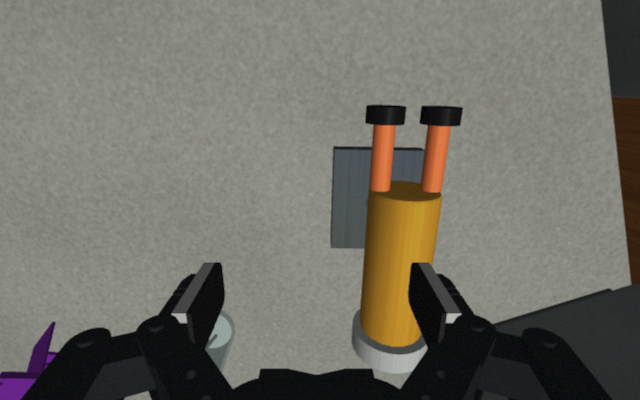

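The side view shows the grey rest around (303,215), with purple look-alikes at (215,238) and (280,163). The tall stand is at (440,280) in side and (455,205) in top, and the rest is at (306,208) in top. I'll enlarge both areas.

Run:
```python
import cv2,numpy as np
t=cv2.imread("pics/top0.png");s=cv2.imread("pics/side0.png")
def crop(im,x,y,w,h,k,name):
    cv2.imwrite(name,cv2.resize(im[y:y+h,x:x+w],None,fx=k,fy=k,interpolation=cv2.INTER_CUBIC))
crop(t,280,170,60,75,8,"pics/c_top.png")
crop(s,265,170,80,80,7,"pics/c_side.png")
crop(t,390,170,130,70,6,"pics/c_tst.png")
crop(s,380,205,120,150,4,"pics/c_sst.png")
```

```text
(no output)
```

View pics/c_top.png

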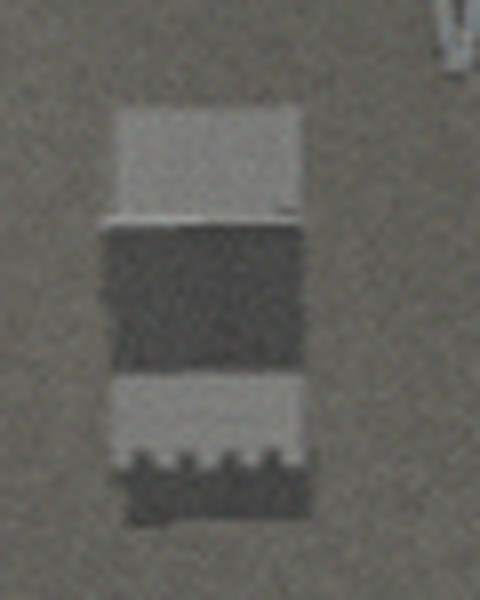

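View pics/c_side.png

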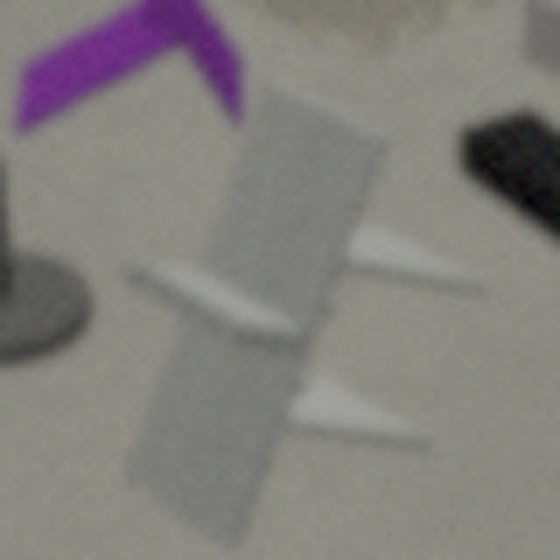

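View pics/c_tst.png

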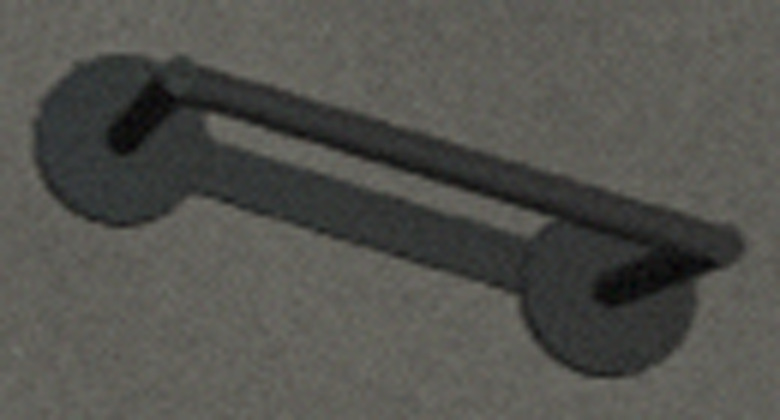

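View pics/c_sst.png

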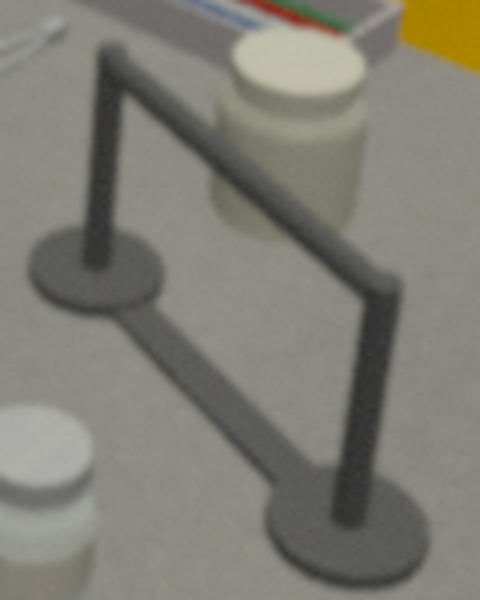

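```bash
cat > h.py <<'E'
import numpy as np, cv2
from workcell import status, viewer, env
from scipy.spatial.transform import Rotation as R
from scipy.optimize import least_squares
np.set_printoptions(precision=4,suppress=True)
def K(m):
    f=200/np.tan(np.radians(m["vfov"])/2); return f,m["cx"],m["cy"]
def proj(m,P):
    P=np.atleast_2d(P);T=np.linalg.inv(m["T"]);c=P@T[:3,:3].T+T[:3,3];f,cx,cy=K(m)
    return np.c_[cx+f*c[:,0]/c[:,2],cy+f*c[:,1]/c[:,2]]
def uncrop(pts,x,y,k): return (np.array(pts,float)+.5)/k-.5+[x,y]
def snap(n,name,crop=None,k=1):
    m=viewer.camera_model(n);im=viewer.read_camera(n)[:,:,::-1]
    cv2.imwrite(f"pics/{name}_full.png",im)
    if crop:
        x,y,w,h=crop; im=cv2.resize(im[y:y+h,x:x+w],None,fx=k,fy=k,interpolation=cv2.INTER_CUBIC)
        cv2.imwrite(f"pics/{name}.png",im)
    return m
def ray(m,uv,z):
    f,cx,cy=K(m);d=m["T"][:3,:3]@np.array([(uv[0]-cx)/f,(uv[1]-cy)/f,1]);o=m["T"][:3,3]
    return o+d*(z-o[2])/d[2]
E
cat > fit0.py <<'E'
from h import *
mt=viewer.camera_model("top");ms=viewer.camera_model("side")
# saddle lying
th=np.arctan2(80,45)
def pose(p):
    Rz=R.from_euler('z',p[2]).as_matrix()
    z=np.array([-np.sin(th),0,np.cos(th)]);x=np.array([-np.cos(th),0,-np.sin(th)]);y=np.cross(z,x)
    M=Rz@np.c_[x,y,z]
    foot=M@[.032,0,0]
    return M,np.array([p[0],p[1],-foot[2]])
Pt=np.array([[-77,-30,84],[-77,30,84],[-4,-30,84],[-4,30,84],[-32,-30,0],[-32,30,0],[0,-30,120],[0,30,120]])/1e3
It=uncrop([[103,225],[303,225],[110,372],[305,372],[118,107],[300,107],[110,467],[305,467]],280,170,8)
Ps=np.array([[-77,-30,84],[-77,30,84],[77,-30,84],[77,30,84]])/1e3
Is=uncrop([[268,90],[387,145],[130,480],[240,548]],265,170,7)
def f(p):
    M,t=pose(p)
    return np.r_[(proj(mt,Pt@M.T+t)-It).ravel(),(proj(ms,Ps@M.T+t)-Is).ravel()]
r=least_squares(f,[.6,.03,0],loss='soft_l1');M,t=pose(r.x)
print(r.x,"\n",r.fun.reshape(-1,2));print("M\n",M,"t",t)
for n,P in dict(ridge=[0,0,.12],seat=[0,0,.08],edge=[-.077,0,.084],grip=[0,0,.105]).items(): print(n,M@P+t)
# stand bar
A=uncrop([[178,80],[728,243]],390,170,6); B=uncrop([[113,55],[383,288]],380,205,4)
def g(p):
    d=np.array([-np.sin(p[2]),np.cos(p[2]),0]);c=np.array([p[0],p[1],.142])
    Q=np.array([c+.112*d,c-.112*d])
    return np.r_[(proj(mt,Q)-A).ravel(),(proj(ms,Q)-B).ravel()]
r=least_squares(g,[.65,-.25,0],loss='soft_l1');print("stand",r.x,"\n",r.fun.reshape(-1,2))
for uv,z in [((425,137),.1),((465,266),.08)]: print(ray(mt,uv,z))
# feet of stand
for uv in uncrop([[123,140],[608,293]],390,170,6): print("foot",ray(mt,uv,.01))
E
python3 fit0.py
```

```text
[ 0.6138  0.0449 -0.0071] 
 [[-0.3796 -0.1746]
 [-0.0653 -0.4472]
 [ 0.3991 -0.0957]
 [ 0.2027 -0.3552]
 [-0.2538 -0.0745]
 [ 0.626  -0.3297]
 [ 0.0689  0.8044]
 [ 0.2374  0.5417]
 [ 0.5336 -1.5307]
 [ 0.0416 -1.1939]
 [-0.6987  0.2859]
 [-0.8309  0.4155]]
M
 [[-0.4902 -0.0071 -0.8716]
 [ 0.0035 -1.      0.0062]
 [-0.8716  0.      0.4903]] t [0.6138 0.0449 0.0279]
ridge [0.5092 0.0456 0.0867]
seat [0.544  0.0454 0.0671]
edge [0.5783 0.0452 0.1362]
grip [0.5223 0.0456 0.0794]
stand [ 0.5735 -0.3297 -0.3268] 
 [[-1.2909 -0.9226]
 [-1.1976  0.3896]
 [-0.2537  0.9771]
 [ 1.3592  2.1767]]
[ 0.7311 -0.2541  0.1   ]
[ 0.4118 -0.34    0.08  ]
foot [ 0.6064 -0.2263  0.01  ]
foot [ 0.5354 -0.4333  0.01  ]
```

```bash
cat >> h.py <<'E'
def rel(pos,Rm,st=None):
    """target TCP pos and rotation matrix -> shift, rotvec in tool axes now"""
    st=st or status.get_state()
    R0=R.from_quat(np.roll(st["orientation"],-1))
    d=R0.inv().apply(np.array(pos)-st["tcp_pos"]); w=(R0.inv()*R.from_matrix(Rm)).as_rotvec()
    print("x y z",d.round(4),"ax ay az",w.round(4)); return d,w
def tool(zdir,xdir):
    z=np.array(zdir)/np.linalg.norm(zdir);x=np.array(xdir,float);x-=z*(x@z);x/=np.linalg.norm(x);return np.c_[x,np.cross(z,x),z]
E
python3 - <<'E'
from h import *
mt=viewer.camera_model("top")
print(ray(mt,(202,285),.085))
rel([.2156,.5325,.35],tool([0,0,-1],[1,0,0]))
rel([.45,.047,.35],tool([0,0,-1],[1,0,0]))
E
```

```text
[0.3774 0.2971 0.085 ]
x y z [-0.0003 -0.     -0.1194] ax ay az [0.0007 0.0013 1.186 ]
x y z [-0.3623  0.3995 -0.119 ] ax ay az [0.0007 0.0013 1.186 ]
```

Request:
carry_out(
  plan=[
    {"z": -0.04},
    {"z": -0.08},
    {"z": -0.12},
    {"x": -0.362,"y": 0.4,"z": -0.12,"az": 1.186},
    {"x": -0.362,"y": 0.4,"z": -0.12,"az": 1.186},
    {"x": -0.362,"y": 0.4,"z": -0.12,"az": 1.186},
    {"x": -0.362,"y": 0.4,"z": -0.12,"az": 1.186},
    {"x": -0.362,"y": 0.4,"z": -0.12,"az": 1.186},
    {"x": -0.362,"y": 0.4,"z": -0.12,"az": 1.186},
    {"x": -0.362,"y": 0.4,"z": -0.12,"az": 1.186},
    {"x": -0.362,"y": 0.4,"z": -0.12,"az": 1.186},
    {"x": -0.362,"y": 0.4,"z": -0.12,"az": 1.186},
  ],
)

```text
schema error: expected keys x, y, z, ax, ay, az, hand
```

Run:
```python
from h import *
s=status.get_state();print(s["clock"],s["joint_pos"],s["tcp_pos"],s["orientation"])
rel([.45,.047,.35],tool([0,0,-1],[1,0,0]))
```

```text
0.15 [ 1.0464  0.3138  0.0452  1.3036 -0.      1.4312] [0.2156 0.5326 0.2306] [ 0.0003  0.8293  0.5589 -0.0006]
x y z [-0.3623  0.3995 -0.119 ] ax ay az [0.0007 0.0013 1.186 ]
```

All keys are needed.

Request:
carry_out(
  plan=[
    {"x": 0,"y": 0,"z": -0.04,"ax": 0,"ay": 0,"az": 0,"hand": 1},
    {"x": 0,"y": 0,"z": -0.08,"ax": 0,"ay": 0,"az": 0,"hand": 1},
    {"x": 0,"y": 0,"z": -0.12,"ax": 0,"ay": 0,"az": 0,"hand": 1},
    {"x": -0.362,"y": 0.4,"z": -0.12,"ax": 0,"ay": 0,"az": 1.186,"hand": 0.6},
    {"x": -0.362,"y": 0.4,"z": -0.12,"ax": 0,"ay": 0,"az": 1.186,"hand": 0.6},
    {"x": -0.362,"y": 0.4,"z": -0.12,"ax": 0,"ay": 0,"az": 1.186,"hand": 0.6},
    {"x": -0.362,"y": 0.4,"z": -0.12,"ax": 0,"ay": 0,"az": 1.186,"hand": 0.6},
    {"x": -0.362,"y": 0.4,"z": -0.12,"ax": 0,"ay": 0,"az": 1.186,"hand": 0.6},
    {"x": -0.362,"y": 0.4,"z": -0.12,"ax": 0,"ay": 0,"az": 1.186,"hand": 0.6},
    {"x": -0.362,"y": 0.4,"z": -0.12,"ax": 0,"ay": 0,"az": 1.186,"hand": 0.6},
    {"x": -0.362,"y": 0.4,"z": -0.12,"ax": 0,"ay": 0,"az": 1.186,"hand": 0.6},
    {"x": -0.362,"y": 0.4,"z": -0.12,"ax": 0,"ay": 0,"az": 1.186,"hand": 0.6},
  ],
)

```text
clock: 1.15
tcp_pos: [0.3792, 0.1933, 0.3509]
orientation: [0.001, 1.0, 0.028, -0.0]
wrist_force: [1.6, 0.6, -0.4]
finger_gap: 0.0512
```

Run:
```python
from h import *
s=status.get_state();print(s["clock"],s["joint_pos"],s["tcp_pos"],s["orientation"])
rel([.45,.047,.35],tool([0,0,-1],[1,0,0]))
```

```text
1.15 [ 0.283   0.0136 -0.0245  1.5334 -0.0009  1.7986] [0.3792 0.1933 0.3509] [ 0.0005  0.9996  0.0276 -0.0002]
x y z [0.0627 0.15   0.001 ] ax ay az [0.0011 0.0005 0.0552]
```

Run:
```python
from h import *
mt=viewer.camera_model("top")
for uv in [(260,270),(302,315),(272,266),(290,320)]: print(ray(mt,uv,.05))
a=np.radians(25);Tm=tool([np.sin(a),-.003,-np.cos(a)],[.0071,1,0])
g=np.array([.5293,.0455,.0755]);tcp=g+.019*Tm[:,2]
print(tcp, tcp-.15*Tm[:,2]); rel(tcp-.15*Tm[:,2],Tm)
```

```text
[0.4118 0.1617 0.05  ]
[0.3004 0.0585 0.05  ]
[0.4211 0.1319 0.05  ]
[0.2889 0.0881 0.05  ]
[0.5373 0.0454 0.0583] [0.4739 0.0459 0.1942]
x y z [0.0866 0.1522 0.1568] ax ay az [-0.3493  0.3299 -1.4822]
```

Request:
carry_out(
  plan=[
    {"x": 0.087,"y": 0.152,"z": 0.05,"ax": -0.35,"ay": 0.33,"az": -1.482,"hand": 1},
    {"x": 0.087,"y": 0.152,"z": 0.05,"ax": -0.35,"ay": 0.33,"az": -1.482,"hand": 1},
    {"x": 0.087,"y": 0.152,"z": 0.05,"ax": -0.35,"ay": 0.33,"az": -1.482,"hand": 1},
    {"x": 0.087,"y": 0.152,"z": 0.05,"ax": -0.35,"ay": 0.33,"az": -1.482,"hand": 1},
    {"x": 0.087,"y": 0.152,"z": 0.05,"ax": -0.35,"ay": 0.33,"az": -1.482,"hand": 1},
    {"x": 0.087,"y": 0.152,"z": 0.05,"ax": -0.35,"ay": 0.33,"az": -1.482,"hand": 1},
    {"x": 0.087,"y": 0.152,"z": 0.05,"ax": -0.35,"ay": 0.33,"az": -1.482,"hand": 1},
    {"x": 0.087,"y": 0.152,"z": 0.05,"ax": -0.35,"ay": 0.33,"az": -1.482,"hand": 1},
    {"x": 0.087,"y": 0.152,"z": 0.05,"ax": -0.35,"ay": 0.33,"az": -1.482,"hand": 1},
    {"x": 0.087,"y": 0.152,"z": 0.157,"ax": -0.35,"ay": 0.33,"az": -1.482,"hand": 1},
    {"x": 0.087,"y": 0.152,"z": 0.157,"ax": -0.35,"ay": 0.33,"az": -1.482,"hand": 1},
    {"x": 0.087,"y": 0.152,"z": 0.157,"ax": -0.35,"ay": 0.33,"az": -1.482,"hand": 1},
  ],
)

```text
clock: 2.15
tcp_pos: [0.4715, 0.0466, 0.1899]
orientation: [0.147, 0.716, 0.667, 0.146]
wrist_force: [-0.7, -0.2, -1.6]
finger_gap: 0.0857
```

Run:
```python
from h import *
s=status.get_state();print(s["clock"],s["joint_pos"],s["tcp_pos"],s["orientation"])
snap("wrist","w1");snap("side","s1",(180,40,240,260),3)
a=np.radians(25);Tm=tool([np.sin(a),-.003,-np.cos(a)],[.0071,1,0])
rel([.4739,.0459,.1942],Tm);rel([.5373,.0454,.0583],Tm)
```

```text
2.15 [-0.082  -0.1896 -0.695   0.6481  0.0169 -0.0068] [0.4715 0.0466 0.1899] [0.1472 0.7161 0.6665 0.1459]
x y z [ 0.0002  0.0099 -0.0047] ax ay az [-0.03    0.0152 -0.0686]
x y z [0.0026 0.0143 0.1452] ax ay az [-0.03    0.0152 -0.0686]
```

View pics/w1_full.png

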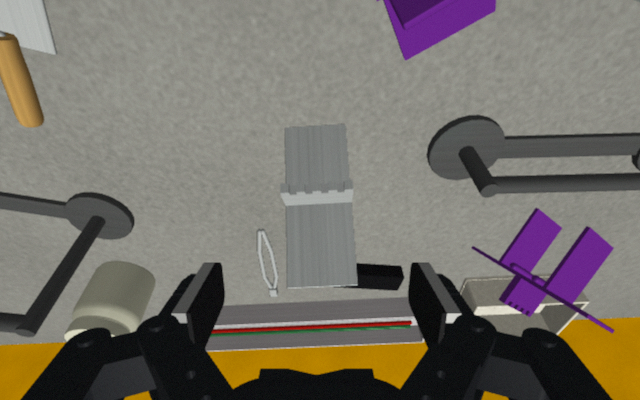

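View pics/s1_full.png

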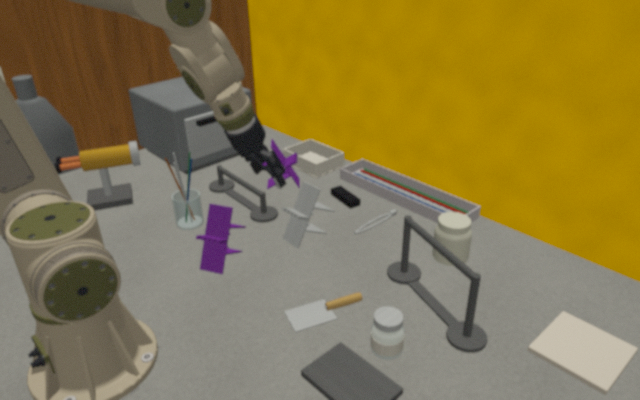

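```bash
cat > fit1.py <<'E'
exec(open('fit0.py').read().split("# stand bar")[0])
mw=viewer.camera_model("wrist")
Pw=np.array([[-77,30,84],[-77,-30,84],[77,30,84],[77,-30,84],[0,30,120],[0,-30,120]])/1e3
Iw=np.array([[289,287],[357,286],[284,126],[345,124],[281,191],[354,190]],float)
print("wrist resid\n",proj(mw,Pw@M.T+t)-Iw)
def f2(p):
    M,t=pose(p);return np.r_[f(p),(proj(mw,Pw@M.T+t)-Iw).ravel()]
r=least_squares(f2,r.x,loss='soft_l1');M,t=pose(r.x);print(r.x,"\n",r.fun.reshape(-1,2)[-6:]);print(M@[0,0,.097]+t)
E
python3 fit1.py
```

```text
[ 0.6138  0.0449 -0.0071] 
 [[-0.3796 -0.1746]
 [-0.0653 -0.4472]
 [ 0.3991 -0.0957]
 [ 0.2027 -0.3552]
 [-0.2538 -0.0745]
 [ 0.626  -0.3297]
 [ 0.0689  0.8044]
 [ 0.2374  0.5417]
 [ 0.5336 -1.5307]
 [ 0.0416 -1.1939]
 [-0.6987  0.2859]
 [-0.8309  0.4155]]
M
 [[-0.4902 -0.0071 -0.8716]
 [ 0.0035 -1.      0.0062]
 [-0.8716  0.      0.4903]] t [0.6138 0.0449 0.0279]
ridge [0.5092 0.0456 0.0867]
seat [0.544  0.0454 0.0671]
edge [0.5783 0.0452 0.1362]
grip [0.5223 0.0456 0.0794]
wrist resid
 [[-0.6514 10.3383]
 [ 2.6846  7.8125]
 [ 1.4118  9.3395]
 [ 0.923   7.2801]
 [-0.3196  6.3646]
 [ 0.6043  2.9025]]
[ 0.6103  0.0443 -0.0104] 
 [[-1.8292  8.0792]
 [ 2.1222  5.6348]
 [ 0.6423  6.2019]
 [ 0.604   4.2697]
 [-1.3294  3.0962]
 [ 0.2627 -0.2464]]
[0.5257 0.0451 0.0754]
```

```bash
python3 fit1.py | tail -9
python3 - <<'E'
from h import *
s=status.get_state();print(s["clock"],s["tcp_pos"],s["qvel"])
a=np.radians(25);Tm=tool([np.sin(a),-.003,-np.cos(a)],[.008,1,0])
rel([.473,.0455,.1942],Tm);rel([.5365,.0453,.0583],Tm)
E
```

```text
[ 0.6043  2.9025]]
[ 0.6103  0.0443 -0.0104] 
 [[-1.8292  8.0792]
 [ 2.1222  5.6348]
 [ 0.6423  6.2019]
 [ 0.604   4.2697]
 [-1.3294  3.0962]
 [ 0.2627 -0.2464]]
[0.5257 0.0451 0.0754]
2.25 [0.4667 0.0463 0.186 ] [ 0.0117 -0.002   0.2069  0.0937 -0.0266  0.1496]
x y z [-0.0002  0.0091 -0.005 ] ax ay az [-0.03    0.0152 -0.0678]
x y z [0.0024 0.0136 0.1449] ax ay az [-0.03    0.0152 -0.0678]
```

Request:
carry_out(
  plan=[
    {"x": 0,"y": 0.009,"z": 0,"ax": -0.03,"ay": 0.015,"az": -0.068,"hand": 1},
    {"x": 0,"y": 0.009,"z": 0,"ax": -0.03,"ay": 0.015,"az": -0.068,"hand": 1},
    {"x": 0.001,"y": 0.011,"z": 0.03,"ax": -0.03,"ay": 0.015,"az": -0.068,"hand": 1},
    {"x": 0.002,"y": 0.012,"z": 0.06,"ax": -0.03,"ay": 0.015,"az": -0.068,"hand": 1},
    {"x": 0.002,"y": 0.012,"z": 0.08,"ax": -0.03,"ay": 0.015,"az": -0.068,"hand": 1},
    {"x": 0.002,"y": 0.012,"z": 0.08,"ax": -0.03,"ay": 0.015,"az": -0.068,"hand": 1},
    {"x": 0.002,"y": 0.012,"z": 0.08,"ax": -0.03,"ay": 0.015,"az": -0.068,"hand": 1},
    {"x": 0.002,"y": 0.012,"z": 0.08,"ax": -0.03,"ay": 0.015,"az": -0.068,"hand": 1},
  ],
)

```text
clock: 2.92
tcp_pos: [0.511, 0.0461, 0.1195]
orientation: [0.154, 0.693, 0.687, 0.153]
wrist_force: [0.1, -0.3, 0.6]
finger_gap: 0.0857
```

Run:
```python
from h import *
s=status.get_state();print(s["clock"],s["tcp_pos"],s["orientation"],s["qvel"])
a=np.radians(25);Tm=tool([np.sin(a),-.003,-np.cos(a)],[.008,1,0])
mw=snap("wrist","w2");
rel([.5365,.0453,.0583],Tm)
for p in ([.6138,.0449,-.0071],):
    exec(open('fit0.py').read().split("Pt=")[0]);M,t=pose(p)
    Pw=np.array([[-77,30,84],[-77,-30,84],[77,30,84],[77,-30,84],[0,30,120],[0,-30,120]])/1e3
    print(proj(mw,Pw@M.T+t))
```

```text
2.9167 [0.511  0.0461 0.1195] [0.1543 0.6934 0.687  0.1532] [-0.0005 -0.0195 -0.0068 -0.0106  0.0016 -0.0101]
x y z [-0.0006 -0.003   0.0664] ax ay az [ 0.003   0.0005 -0.0008]
[[265.9608 352.0945]
 [365.3071 352.0043]
 [274.8627 124.1398]
 [356.1141 124.0248]
 [262.3499 213.9357]
 [368.4679 213.8067]]
```

View pics/w2_full.png

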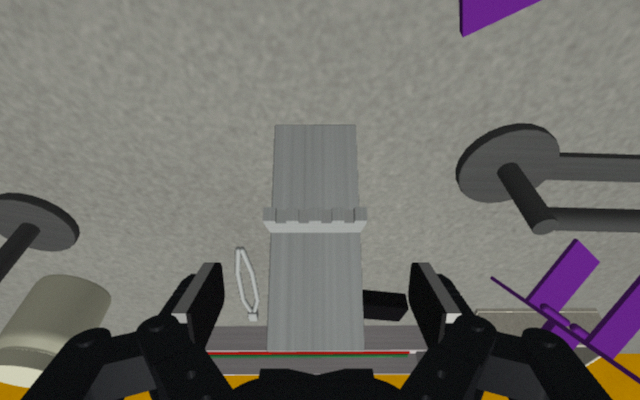

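The wrist view shows the rest centred between the fingers, with plate corners at (275,124) and (356,124). This matches the predicted projection within about 1 px, so I'll go in and close.

Request:
carry_out(
  squeeze=80,
  plan=[
    {"x": -0.001,"y": -0.001,"z": 0.025,"ax": 0.003,"ay": 0,"az": 0,"hand": 1},
    {"x": -0.001,"y": -0.002,"z": 0.05,"ax": 0.003,"ay": 0,"az": 0,"hand": 1},
    {"x": -0.001,"y": -0.002,"z": 0.067,"ax": 0.003,"ay": 0,"az": 0,"hand": 1},
    {"x": -0.001,"y": -0.002,"z": 0.067,"ax": 0.003,"ay": 0,"az": 0,"hand": 1},
    {"x": -0.001,"y": -0.002,"z": 0.067,"ax": 0.003,"ay": 0,"az": 0,"hand": 1},
    {"x": -0.001,"y": -0.002,"z": 0.067,"ax": 0.003,"ay": 0,"az": 0,"hand": 0.6},
    {"x": -0.001,"y": -0.002,"z": 0.067,"ax": 0.003,"ay": 0,"az": 0,"hand": 0.6},
    {"x": -0.001,"y": -0.002,"z": 0.067,"ax": 0.003,"ay": 0,"az": 0,"hand": 0.6},
    {"x": -0.001,"y": -0.002,"z": 0.067,"ax": 0.003,"ay": 0,"az": 0,"hand": 0.5},
    {"x": -0.001,"y": -0.002,"z": 0.067,"ax": 0.003,"ay": 0,"az": 0,"hand": 0.5},
  ],
)

```text
clock: 3.8
tcp_pos: [0.5386, 0.0449, 0.0606]
orientation: [0.155, 0.693, 0.687, 0.154]
wrist_force: [-4.2, 1.4, 8.0]
finger_gap: 0.0585
```

Run:
```python
from h import *
s=status.get_state();print(s["clock"],s["tcp_pos"],s["orientation"],s["finger_gap"],s["wrist_force"])
snap("side","s3",(220,90,200,180),4)
```

```text
3.8 [0.5386 0.0449 0.0606] [0.1549 0.6931 0.6871 0.1536] 0.058487930859787284 [-4.2162  1.3771  8.0228]
```

View pics/s3.png

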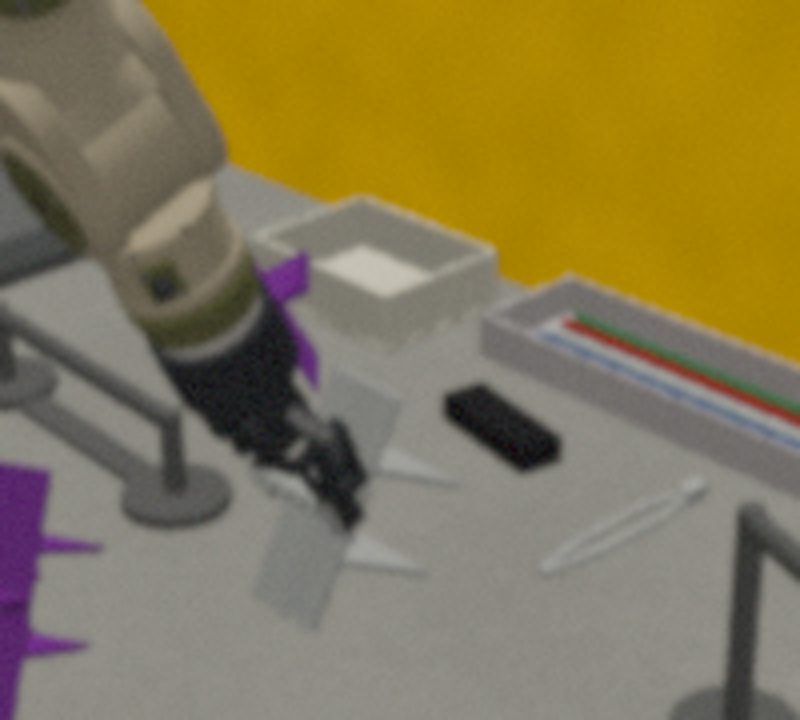

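Gripped at a gap of 58.5 mm. Next I'll lift, and check for slip.

Request:
carry_out(
  plan=[
    {"x": 0,"y": 0.006,"z": -0.013,"ax": 0,"ay": 0,"az": 0,"hand": 0.5},
    {"x": 0,"y": 0.015,"z": -0.031,"ax": 0,"ay": 0,"az": 0,"hand": 0.5},
    {"x": 0,"y": 0.025,"z": -0.054,"ax": 0,"ay": 0,"az": 0,"hand": 0.5},
    {"x": 0,"y": 0.034,"z": -0.073,"ax": 0,"ay": 0,"az": 0,"hand": 0.5},
    {"x": 0,"y": 0.042,"z": -0.091,"ax": 0,"ay": 0,"az": 0,"hand": 0.5},
    {"x": 0,"y": 0.042,"z": -0.091,"ax": 0,"ay": 0,"az": 0,"hand": 0.5},
    {"x": 0,"y": 0.042,"z": -0.091,"ax": 0,"ay": 0,"az": 0,"hand": 0.5},
    {"x": 0,"y": 0.042,"z": -0.091,"ax": 0,"ay": 0,"az": 0,"hand": 0.5},
  ],
)

```text
clock: 4.52
tcp_pos: [0.5364, 0.045, 0.1594]
orientation: [0.154, 0.693, 0.687, 0.153]
wrist_force: [-0.6, 0.7, -3.3]
finger_gap: 0.0585
```

Run:
```python
from h import *
s=status.get_state();print(s["clock"],s["tcp_pos"],s["orientation"],s["finger_gap"],s["wrist_force"])
snap("side","s4",(220,60,200,180),4)
snap("wrist","w4")
Tm=tool([-np.sin(np.radians(36)),0,-np.cos(np.radians(36))],[0,1,0]);print(Tm)
rel([.56,.0455,.18],Tm)
```

```text
4.5167 [0.5364 0.045  0.1594] [0.1541 0.6933 0.6872 0.1529] 0.05847652285347827 [-0.6101  0.7012 -3.3092]
[[ 0.      0.809  -0.5878]
 [ 1.      0.      0.    ]
 [ 0.     -0.5878 -0.809 ]]
x y z [ 0.0007  0.0307 -0.0094] ax ay az [ 1.0642 -0.0013 -0.0091]
```

View pics/s4.png

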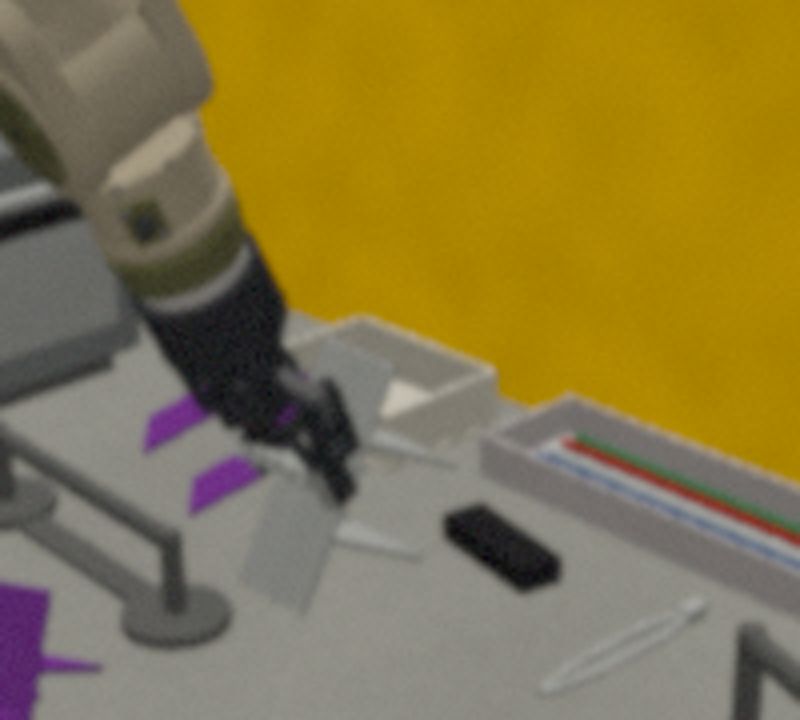

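View pics/w4_full.png

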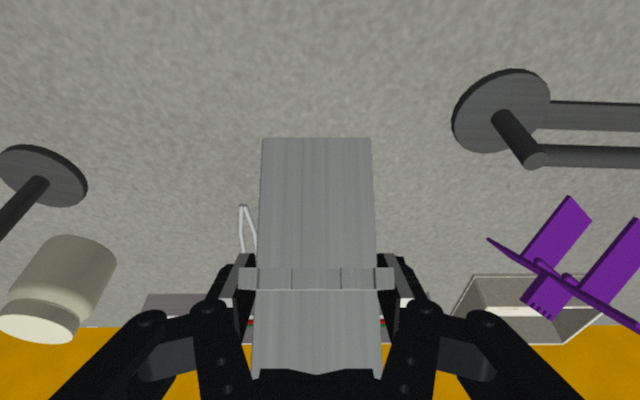

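Request:
carry_out(
  plan=[
    {"x": 0,"y": 0.01,"z": -0.02,"ax": 0.1,"ay": 0,"az": 0,"hand": 0.5},
    {"x": 0,"y": 0.02,"z": -0.02,"ax": 0.2,"ay": 0,"az": 0,"hand": 0.5},
    {"x": 0,"y": 0.03,"z": -0.019,"ax": 0.3,"ay": 0,"az": -0.005,"hand": 0.5},
    {"x": 0,"y": 0.035,"z": -0.018,"ax": 0.41,"ay": 0,"az": -0.005,"hand": 0.5},
    {"x": 0,"y": 0.035,"z": -0.018,"ax": 0.52,"ay": 0,"az": -0.005,"hand": 0.5},
    {"x": 0,"y": 0.035,"z": -0.018,"ax": 0.63,"ay": 0,"az": -0.009,"hand": 0.5},
    {"x": 0,"y": 0.035,"z": -0.018,"ax": 0.74,"ay": 0,"az": -0.009,"hand": 0.5},
    {"x": 0,"y": 0.035,"z": -0.018,"ax": 0.85,"ay": 0,"az": -0.009,"hand": 0.5},
    {"x": 0,"y": 0.035,"z": -0.018,"ax": 0.95,"ay": 0,"az": -0.009,"hand": 0.5},
    {"x": 0,"y": 0.035,"z": -0.018,"ax": 1.064,"ay": 0,"az": -0.009,"hand": 0.5},
    {"x": 0,"y": 0.035,"z": -0.018,"ax": 1.064,"ay": 0,"az": -0.009,"hand": 0.5},
    {"x": 0,"y": 0.035,"z": -0.018,"ax": 1.064,"ay": 0,"az": -0.009,"hand": 0.5},
  ],
)

```text
clock: 5.62
tcp_pos: [0.5611, 0.0446, 0.1799]
orientation: [-0.222, 0.671, 0.671, -0.221]
wrist_force: [0.3, -0.5, -3.7]
finger_gap: 0.0584
```

Run:
```python
from h import *
s=status.get_state();print(s["clock"],s["joint_pos"],s["tcp_pos"],s["orientation"],s["finger_gap"],s["wrist_force"],s["qvel"])
snap("side","s5",(220,50,200,180),4)
Tm=tool([-np.sin(np.radians(36)),0,-np.cos(np.radians(36))],[0,1,0])
rel([.56,.0455,.18],Tm)
```

```text
5.6167 [-0.0486  0.9044  0.7219  2.0256 -0.0271 -0.0397] [0.5611 0.0446 0.1799] [-0.2224  0.6714  0.6715 -0.221 ] 0.05841504826199104 [ 0.2648 -0.4955 -3.6928] [ 0.0032 -0.2204 -0.0571 -0.0076  0.0009 -0.0009]
x y z [0.0007 0.0025 0.0046] ax ay az [-0.0021 -0.0014  0.0006]
```

View pics/s5.png

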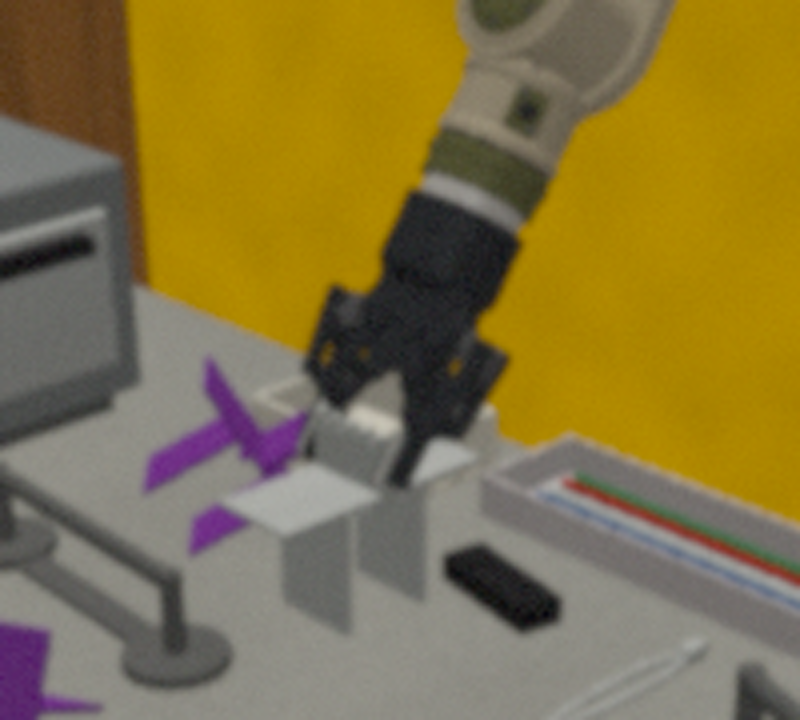

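Request:
carry_out(
  plan=[
    {"x": 0,"y": 0.012,"z": 0.016,"ax": 0,"ay": 0,"az": 0,"hand": 0.5},
    {"x": 0,"y": 0.024,"z": 0.032,"ax": 0,"ay": 0,"az": 0,"hand": 0.5},
    {"x": 0,"y": 0.035,"z": 0.048,"ax": 0,"ay": 0,"az": 0,"hand": 0.5},
    {"x": 0,"y": 0.045,"z": 0.062,"ax": 0,"ay": 0,"az": 0,"hand": 0.5},
    {"x": 0,"y": 0.051,"z": 0.07,"ax": 0,"ay": 0,"az": 0,"hand": 0.5},
    {"x": 0,"y": 0.051,"z": 0.07,"ax": 0,"ay": 0,"az": 0,"hand": 0.5},
    {"x": 0,"y": 0.051,"z": 0.07,"ax": 0,"ay": 0,"az": 0,"hand": 0.5},
    {"x": 0,"y": 0.051,"z": 0.07,"ax": 0,"ay": 0,"az": 0,"hand": 0.5},
  ],
)

```text
clock: 6.33
tcp_pos: [0.5612, 0.0449, 0.102]
orientation: [-0.218, 0.673, 0.673, -0.217]
wrist_force: [0.7, -0.2, -3.6]
finger_gap: 0.0581
```

Run:
```python
from h import *
s=status.get_state();print(s["clock"],s["tcp_pos"],s["orientation"],s["finger_gap"],s["wrist_force"],s["qvel"])
snap("side","s6",(250,150,100,100),7)
```

```text
6.3333 [0.5612 0.0449 0.102 ] [-0.2179  0.6728  0.6729 -0.217 ] 0.05812592330006953 [ 0.6709 -0.1576 -3.591 ] [-0.0017  0.0259  0.0186  0.0025 -0.0006  0.0004]
```

View pics/s6.png

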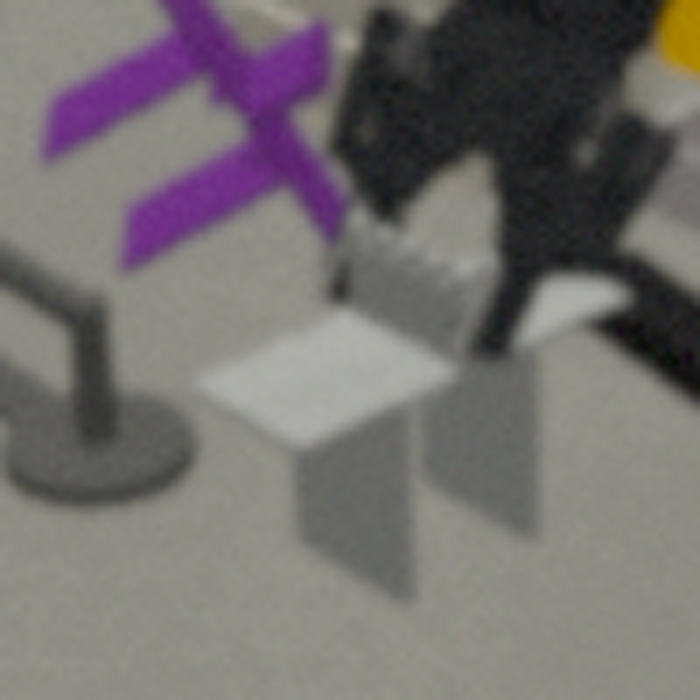

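```bash
cat > fit6.py <<'E'
from h import *
ms=viewer.camera_model("side")
P=np.array([[77,-30,84],[77,30,80],[32,30,0],[32,-30,0],[-28,30,0],[-28,-30,0],[-77,30,84],[0,30,120]])/1e3
I=uncrop([[193,383],[301,450],[410,603],[298,545],[538,545],[425,485],[634,293],[499,265]],250,150,7)
def pose(p):
    M=(R.from_euler('z',np.pi+p[3])*R.from_euler('y',p[4])).as_matrix();return M,p[:3]
def f(p):
    M,t=pose(p);return (proj(ms,P@M.T+t)-I).ravel()
r=least_squares(f,[.57,.045,.02,0,0],loss='soft_l1');print(r.x,np.degrees(r.x[4]),"\n",r.fun.reshape(-1,2))
E
python3 fit6.py
```

```text
[ 0.5617  0.0376  0.0267  0.0087 -0.0282] -1.61819100495285 
 [[-0.1888 -0.926 ]
 [ 1.042   0.132 ]
 [ 0.2902  0.6556]
 [ 0.0835 -0.4137]
 [-0.1783  0.0973]
 [-0.3141 -0.1744]
 [ 0.5845 -0.0822]
 [-2.8237  0.5968]]
```

Request:
carry_out(
  plan=[
    {"x": 0,"y": 0.004,"z": 0.006,"ax": 0,"ay": 0,"az": 0,"hand": 0.5},
    {"x": 0,"y": 0.008,"z": 0.011,"ax": 0,"ay": 0,"az": 0,"hand": 0.5},
    {"x": 0,"y": 0.009,"z": 0.013,"ax": 0,"ay": 0,"az": 0,"hand": 0.5},
    {"x": 0,"y": 0.009,"z": 0.013,"ax": 0,"ay": 0,"az": 0,"hand": 0.5},
    {"x": 0,"y": 0.009,"z": 0.013,"ax": 0,"ay": 0,"az": 0,"hand": 0.5},
  ],
)

```text
clock: 6.8
tcp_pos: [0.5607, 0.0449, 0.085]
orientation: [-0.219, 0.673, 0.673, -0.218]
wrist_force: [0.0, 0.4, -3.5]
finger_gap: 0.0583
```

Request:
carry_out(
  plan=[
    {"x": 0,"y": 0.001,"z": 0.001,"ax": 0,"ay": 0,"az": 0,"hand": 0.5},
    {"x": 0,"y": 0.001,"z": 0.002,"ax": 0,"ay": 0,"az": 0,"hand": 0.5},
    {"x": 0,"y": 0.001,"z": 0.002,"ax": 0,"ay": 0,"az": 0,"hand": 0.5},
  ],
)

```text
clock: 7.05
tcp_pos: [0.5603, 0.0449, 0.0825]
orientation: [-0.219, 0.673, 0.673, -0.218]
wrist_force: [-0.1, -0.8, -4.1]
finger_gap: 0.058
```

Request:
carry_out(
  plan=[
    {"x": 0,"y": 0.001,"z": 0.001,"ax": 0,"ay": 0,"az": 0,"hand": 0.5},
    {"x": 0,"y": 0.001,"z": 0.002,"ax": 0,"ay": 0,"az": 0,"hand": 0.5},
    {"x": 0,"y": 0.001,"z": 0.002,"ax": 0,"ay": 0,"az": 0,"hand": 0.5},
  ],
)

```text
clock: 7.3
tcp_pos: [0.5597, 0.045, 0.0822]
orientation: [-0.219, 0.673, 0.673, -0.218]
wrist_force: [0.3, 0.6, 6.1]
finger_gap: 0.0586
```

Run:
```python
from h import *
s=status.get_state();print(s["clock"],s["tcp_pos"],s["wrist_force"])
snap("side","s7",(250,150,100,100),7)
```

```text
7.3 [0.5597 0.045  0.0822] [0.2901 0.6301 6.0794]
```

View pics/s7.png

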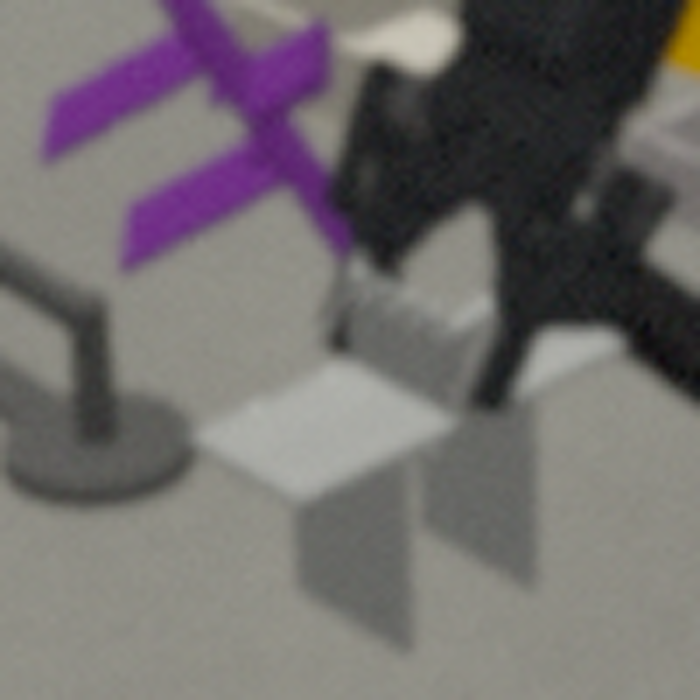

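Request:
carry_out(
  plan=[
    {"x": 0,"y": 0,"z": 0,"ax": 0,"ay": 0,"az": 0,"hand": 0.72},
    {"x": 0,"y": 0,"z": 0,"ax": 0,"ay": 0,"az": 0,"hand": 0.8},
    {"x": 0,"y": 0,"z": 0,"ax": 0,"ay": 0,"az": 0,"hand": 0.9},
    {"x": 0,"y": 0,"z": 0,"ax": 0,"ay": 0,"az": 0,"hand": 1},
    {"x": 0,"y": 0,"z": 0,"ax": 0,"ay": 0,"az": 0,"hand": 1},
  ],
)

```text
clock: 7.77
tcp_pos: [0.5597, 0.0449, 0.0821]
orientation: [-0.219, 0.673, 0.673, -0.218]
wrist_force: [0.3, -0.8, -0.7]
finger_gap: 0.0853
```

Run:
```python
from h import *
s=status.get_state();print(s["clock"],s["tcp_pos"],s["wrist_force"],s["finger_gap"])
snap("side","s8",(250,150,100,100),7)
```

```text
7.7667 [0.5597 0.0449 0.0821] [ 0.262  -0.813  -0.7114] 0.08525689490591405
```

View pics/s8.png

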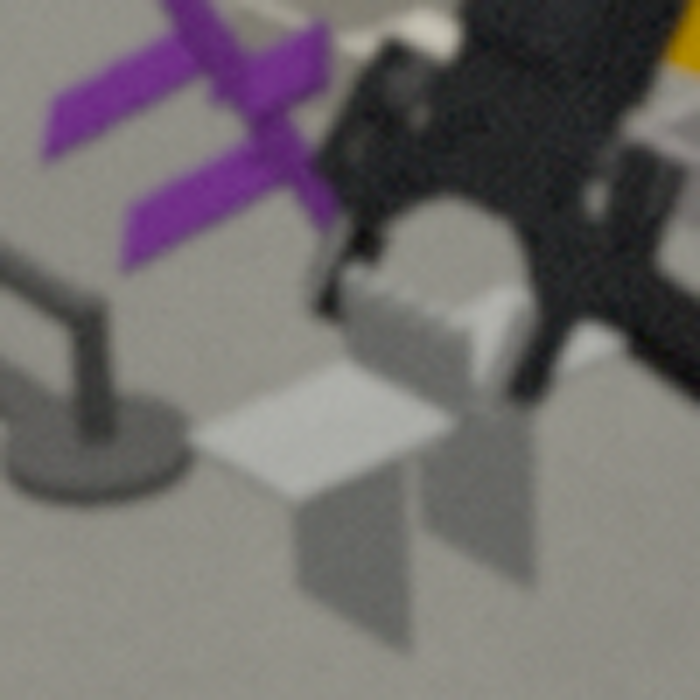

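It stands by itself with the fingers clear. I'll back off along the tool axis.

Request:
carry_out(
  plan=[
    {"x": 0,"y": 0,"z": -0.015,"ax": 0,"ay": 0,"az": 0,"hand": 1},
    {"x": 0,"y": 0,"z": -0.04,"ax": 0,"ay": 0,"az": 0,"hand": 1},
    {"x": 0,"y": 0,"z": -0.075,"ax": 0,"ay": 0,"az": 0,"hand": 1},
    {"x": 0,"y": 0,"z": -0.115,"ax": 0,"ay": 0,"az": 0,"hand": 1},
    {"x": 0,"y": 0,"z": -0.15,"ax": 0,"ay": 0,"az": 0,"hand": 1},
    {"x": 0,"y": 0,"z": -0.17,"ax": 0,"ay": 0,"az": 0,"hand": 1},
    {"x": 0,"y": 0,"z": -0.17,"ax": 0,"ay": 0,"az": 0,"hand": 1},
  ],
)

```text
clock: 8.4
tcp_pos: [0.61, 0.0423, 0.2169]
orientation: [-0.217, 0.674, 0.673, -0.215]
wrist_force: [0.1, 0.7, 1.7]
finger_gap: 0.0857
```

Run:
```python
from h import *
s=status.get_state();print(s["clock"],s["joint_pos"],s["tcp_pos"],s["wrist_force"],s["finger_gap"])
snap("side","s9",(250,150,100,100),7);snap("top","t9",(280,170,70,75),8)
rel([.56,.045,.22],tool([0,0,-1],[1,0,0]))
```

```text
8.4 [-0.0495  1.1173  1.2648  2.338  -0.0252 -0.0406] [0.61   0.0423 0.2169] [0.0807 0.7341 1.6586] 0.0857234661417893
x y z [ 0.0025 -0.0422  0.027 ] ax ay az [-0.4874  0.482   1.5152]
```

View pics/s9.png

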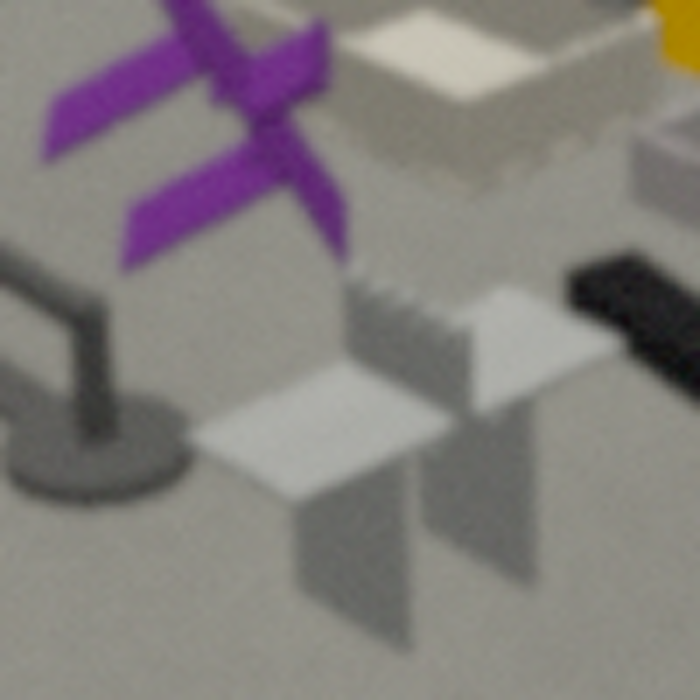

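View pics/t9.png

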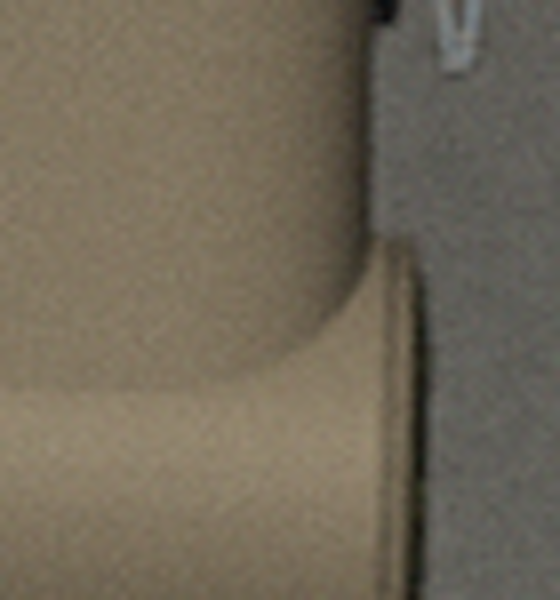

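Request:
carry_out(
  plan=[
    {"x": 0.002,"y": -0.042,"z": 0.027,"ax": -0.05,"ay": 0.05,"az": 0.1,"hand": 0.6},
    {"x": 0.002,"y": -0.042,"z": 0.027,"ax": -0.487,"ay": 0.482,"az": 1.515,"hand": 0.6},
    {"x": 0.002,"y": -0.042,"z": 0.027,"ax": -0.487,"ay": 0.482,"az": 1.515,"hand": 0.6},
    {"x": 0.002,"y": -0.042,"z": 0.027,"ax": -0.487,"ay": 0.482,"az": 1.515,"hand": 0.6},
    {"x": 0.002,"y": -0.042,"z": 0.027,"ax": -0.487,"ay": 0.482,"az": 1.515,"hand": 0.6},
    {"x": 0.002,"y": -0.042,"z": 0.027,"ax": -0.487,"ay": 0.482,"az": 1.515,"hand": 0.6},
    {"x": 0.002,"y": -0.042,"z": 0.027,"ax": -0.487,"ay": 0.482,"az": 1.515,"hand": 0.6},
    {"x": 0.002,"y": -0.042,"z": 0.027,"ax": -0.487,"ay": 0.482,"az": 1.515,"hand": 0.6},
    {"x": 0.002,"y": -0.042,"z": 0.027,"ax": -0.487,"ay": 0.482,"az": 1.515,"hand": 0.6},
    {"x": 0.002,"y": -0.042,"z": 0.027,"ax": -0.487,"ay": 0.482,"az": 1.515,"hand": 0.6},
    {"x": 0.002,"y": -0.042,"z": 0.027,"ax": -0.487,"ay": 0.482,"az": 1.515,"hand": 0.6},
    {"x": 0.002,"y": -0.042,"z": 0.027,"ax": -0.487,"ay": 0.482,"az": 1.515,"hand": 0.6},
  ],
)

```text
clock: 9.5
tcp_pos: [0.5601, 0.0443, 0.2214]
orientation: [-0.049, 0.986, 0.151, -0.046]
wrist_force: [-1.0, -0.8, -0.0]
finger_gap: 0.0511
```

Request:
carry_out(
  plan=[
    {"x": 0,"y": 0,"z": 0,"ax": 0,"ay": 0,"az": 0,"hand": 0.6},
    {"x": 0,"y": 0,"z": 0,"ax": 0,"ay": 0,"az": 0,"hand": 0.6},
  ],
)

```text
clock: 9.67
tcp_pos: [0.5597, 0.0447, 0.2234]
orientation: [-0.049, 0.986, 0.153, -0.045]
wrist_force: [0.2, 0.1, 0.3]
finger_gap: 0.0516
```

Run:
```python
from h import *
s=status.get_state();print(s["clock"],s["joint_pos"],s["tcp_pos"],s["orientation"])
rel([.56,.045,.22],tool([0,0,-1],[1,0,0]))
```

```text
9.6667 [-0.1019  0.3793  0.1125  1.4167  0.0713  1.1568] [0.5597 0.0447 0.2234] [-0.0487  0.986   0.153  -0.0453]
x y z [0.0007 0.0001 0.0033] ax ay az [-0.0979  0.0911  0.3075]
```

Request:
carry_out(
  plan=[
    {"x": 0,"y": 0,"z": 0,"ax": -0.04,"ay": 0.035,"az": 0.12,"hand": 0.6},
    {"x": 0,"y": 0,"z": 0,"ax": -0.07,"ay": 0.065,"az": 0.22,"hand": 0.6},
    {"x": 0,"y": 0,"z": 0,"ax": -0.098,"ay": 0.091,"az": 0.308,"hand": 0.6},
    {"x": 0,"y": 0,"z": 0,"ax": -0.098,"ay": 0.091,"az": 0.308,"hand": 0.6},
    {"x": 0,"y": 0,"z": 0,"ax": -0.098,"ay": 0.091,"az": 0.308,"hand": 0.6},
    {"x": 0,"y": 0,"z": 0,"ax": -0.098,"ay": 0.091,"az": 0.308,"hand": 0.6},
    {"x": 0,"y": 0,"z": 0,"ax": -0.098,"ay": 0.091,"az": 0.308,"hand": 0.6},
  ],
)

```text
clock: 10.25
tcp_pos: [0.5601, 0.0443, 0.2231]
orientation: [-0.0, 1.0, 0.001, -0.001]
wrist_force: [0.8, -0.2, 0.9]
finger_gap: 0.0511
```

Run:
```python
from h import *
s=status.get_state();print(s["clock"],s["joint_pos"],s["tcp_pos"],s["orientation"])
mw=snap("wrist","w10");np.save("w10T.npy",mw["T"])
```

```text
10.25 [-0.0641  0.2911 -0.0045  1.2766  0.0003  1.5053] [0.5601 0.0443 0.2231] [-0.0002  1.      0.0007 -0.0007]
```

View pics/w10_full.png

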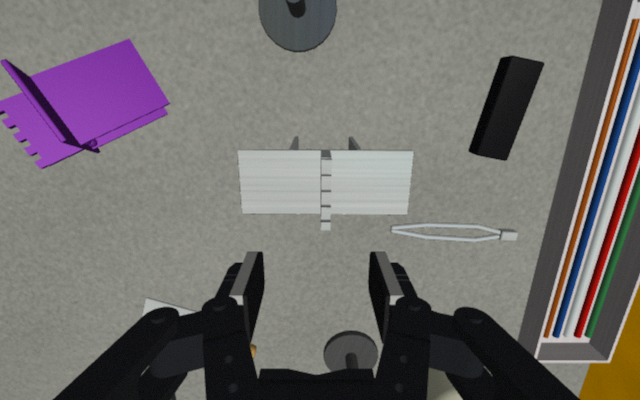

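Run:
```python
from h import *
m=viewer.camera_model("wrist");m["T"]=np.load("w10T.npy")
C=[(238,150),(413,150),(411,214),(243,214)]
Q=[ray(m,c,.084) for c in C];print(np.array(Q),np.mean(Q,0))
print(ray(m,(325.5,155),.118),ray(m,(325.5,227),.118))
im=cv2.imread("pics/w10_full.png");cv2.imwrite("pics/w10c.png",cv2.resize(im[130:250,220:430],None,fx=3.7,fy=3.7,interpolation=cv2.INTER_CUBIC))
```

```text
[[0.492  0.0751 0.084 ]
 [0.644  0.0754 0.084 ]
 [0.6481 0.0157 0.084 ]
 [0.4921 0.0152 0.084 ]] [0.5691 0.0454 0.084 ]
[0.5671 0.0777 0.118 ] [0.5678 0.0174 0.118 ]
```

View pics/w10c.png

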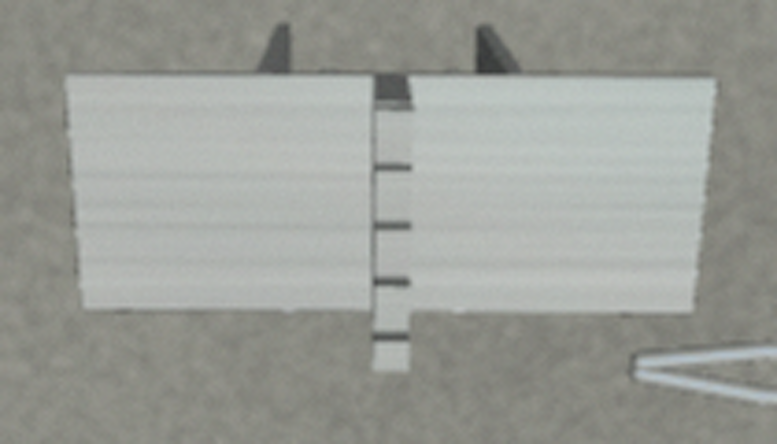

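Request:
carry_out(
  plan=[
    {"x": 0.004,"y": -0.001,"z": 0.03,"ax": 0,"ay": 0,"az": 0,"hand": 0.6},
    {"x": 0.008,"y": -0.001,"z": 0.06,"ax": 0,"ay": 0,"az": 0,"hand": 0.5},
    {"x": 0.008,"y": -0.001,"z": 0.085,"ax": 0,"ay": 0,"az": 0,"hand": 0.5},
    {"x": 0.008,"y": -0.001,"z": 0.1,"ax": 0,"ay": 0,"az": 0,"hand": 0.5},
    {"x": 0.008,"y": -0.001,"z": 0.115,"ax": 0,"ay": 0,"az": 0,"hand": 0.5},
    {"x": 0.008,"y": -0.001,"z": 0.125,"ax": 0,"ay": 0,"az": 0,"hand": 0.5},
    {"x": 0.008,"y": -0.001,"z": 0.132,"ax": 0,"ay": 0,"az": 0,"hand": 0.5},
    {"x": 0.008,"y": -0.001,"z": 0.132,"ax": 0,"ay": 0,"az": 0,"hand": 0.5},
    {"x": 0.008,"y": -0.001,"z": 0.132,"ax": 0,"ay": 0,"az": 0,"hand": 0.5},
    {"x": 0.008,"y": -0.001,"z": 0.132,"ax": 0,"ay": 0,"az": 0,"hand": 0.5},
  ],
)

```text
clock: 11.13
tcp_pos: [0.5687, 0.0452, 0.0919]
orientation: [-0.0, 1.0, 0.0, 0.0]
wrist_force: [0.3, -1.1, -0.0]
finger_gap: 0.0428
```

Run:
```python
from h import *
s=status.get_state();print(s["clock"],s["tcp_pos"],s["orientation"],s["wrist_force"],s["finger_gap"])
snap("side","s11",(230,120,120,110),6);snap("wrist","w11")
```

```text
11.1333 [0.5687 0.0452 0.0919] [-0.0001  1.      0.0004  0.0001] [ 0.3468 -1.056  -0.0082] 0.04278977633862427
```

View pics/s11.png

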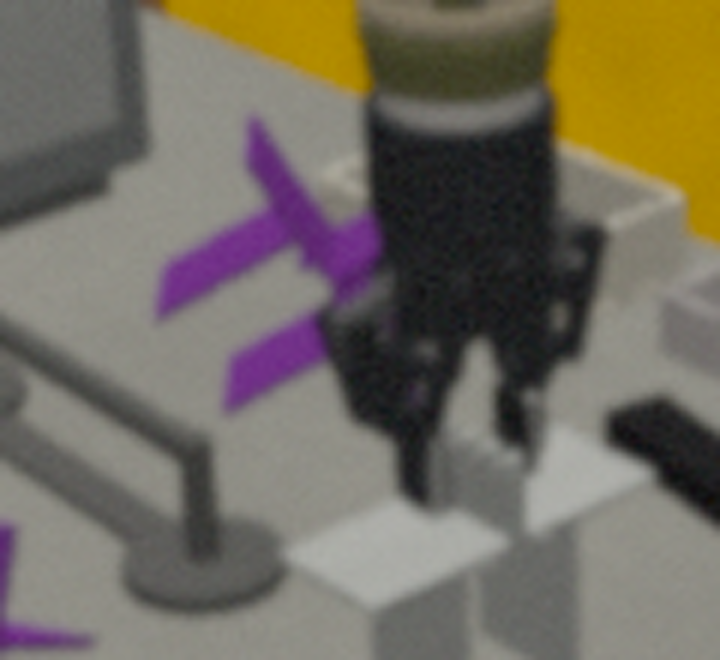

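View pics/w11_full.png

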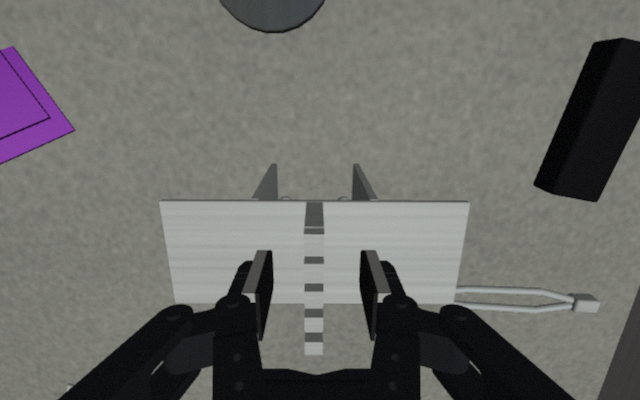

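The ridge at column 314 lies midway between the pads, so I'll close.

Request:
carry_out(
  squeeze=80,
  plan=[
    {"x": -0.001,"y": 0,"z": 0.001,"ax": 0,"ay": 0,"az": 0,"hand": 0.3},
    {"x": -0.001,"y": 0,"z": 0.001,"ax": 0,"ay": 0,"az": 0,"hand": 0.2},
    {"x": -0.001,"y": 0,"z": 0.001,"ax": 0,"ay": 0,"az": 0,"hand": 0.1},
    {"x": -0.001,"y": 0,"z": 0.001,"ax": 0,"ay": 0,"az": 0,"hand": 0.03},
    {"x": -0.001,"y": 0,"z": 0.001,"ax": 0,"ay": 0,"az": 0,"hand": 0},
    {"x": -0.001,"y": 0,"z": 0.001,"ax": 0,"ay": 0,"az": 0,"hand": 0},
    {"x": -0.001,"y": 0,"z": 0.001,"ax": 0,"ay": 0,"az": 0,"hand": 0},
  ],
)

```text
clock: 11.82
tcp_pos: [0.568, 0.0452, 0.0917]
orientation: [-0.0, 1.0, 0.0, 0.001]
wrist_force: [-1.0, -0.3, 5.5]
finger_gap: 0.0066
```

Request:
carry_out(
  plan=[
    {"x": 0,"y": 0,"z": -0.01,"ax": 0,"ay": 0,"az": 0,"hand": 0},
    {"x": 0,"y": 0,"z": -0.03,"ax": 0,"ay": 0,"az": 0,"hand": 0},
    {"x": 0,"y": 0,"z": -0.06,"ax": 0,"ay": 0,"az": 0,"hand": 0},
    {"x": 0,"y": 0,"z": -0.09,"ax": 0,"ay": 0,"az": 0,"hand": 0},
    {"x": 0,"y": 0,"z": -0.12,"ax": 0,"ay": 0,"az": 0,"hand": 0},
    {"x": 0,"y": 0,"z": -0.15,"ax": 0,"ay": 0,"az": 0,"hand": 0},
    {"x": 0,"y": 0,"z": -0.18,"ax": 0,"ay": 0,"az": 0,"hand": 0},
    {"x": 0,"y": 0,"z": -0.21,"ax": 0,"ay": 0,"az": 0,"hand": 0},
    {"x": 0,"y": 0,"z": -0.21,"ax": 0,"ay": 0,"az": 0,"hand": 0},
    {"x": 0,"y": 0,"z": -0.21,"ax": 0,"ay": 0,"az": 0,"hand": 0},
  ],
)

```text
clock: 12.65
tcp_pos: [0.5685, 0.0452, 0.3033]
orientation: [0.0, 1.0, 0.0, 0.002]
wrist_force: [0.1, -1.2, -4.9]
finger_gap: 0.0066
```

Run:
```python
from h import *
s=status.get_state();print(s["clock"],s["joint_pos"],s["tcp_pos"],s["orientation"],s["wrist_force"],s["finger_gap"])
snap("side","s12");mt=snap("top","t12",(390,170,130,70),6)
y=-.327;c=[.5735,-.3297]
rel([c[0],c[1],.30],tool([0,0,-1],[np.cos(y),np.sin(y),0]))
```

```text
12.65 [-0.0615  0.2926  0.1923  1.4659  0.0003  1.5083] [0.5685 0.0452 0.3033] [0.     1.     0.0005 0.0023] [ 0.0783 -1.1869 -4.9212] 0.006600750539310386
x y z [0.0061 0.375  0.0001] ax ay az [-0.0001  0.0012  0.328 ]
```

View pics/s12_full.png

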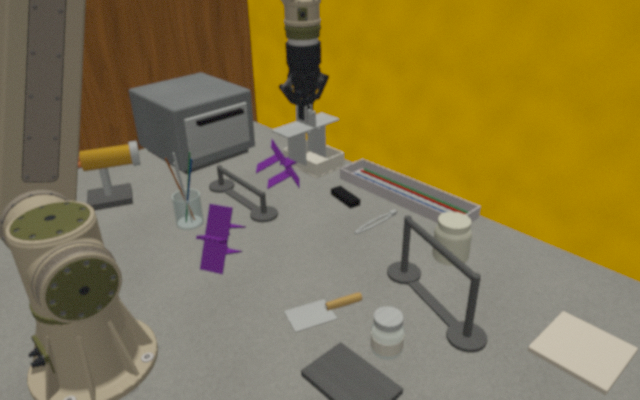

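Request:
carry_out(
  plan=[
    {"x": 0.001,"y": 0.03,"z": -0.005,"ax": 0,"ay": 0,"az": 0.03,"hand": 0},
    {"x": 0.001,"y": 0.065,"z": -0.01,"ax": 0,"ay": 0,"az": 0.06,"hand": 0},
    {"x": 0.002,"y": 0.1,"z": -0.015,"ax": 0,"ay": 0,"az": 0.1,"hand": 0},
    {"x": 0.002,"y": 0.135,"z": -0.02,"ax": 0,"ay": 0,"az": 0.13,"hand": 0},
    {"x": 0.003,"y": 0.17,"z": -0.02,"ax": 0,"ay": 0,"az": 0.16,"hand": 0},
    {"x": 0.003,"y": 0.205,"z": -0.02,"ax": 0,"ay": 0,"az": 0.2,"hand": 0},
    {"x": 0.004,"y": 0.24,"z": -0.02,"ax": 0,"ay": 0,"az": 0.23,"hand": 0},
    {"x": 0.005,"y": 0.275,"z": -0.02,"ax": 0,"ay": 0,"az": 0.26,"hand": 0},
    {"x": 0.006,"y": 0.31,"z": -0.02,"ax": 0,"ay": 0,"az": 0.29,"hand": 0},
    {"x": 0.006,"y": 0.345,"z": -0.02,"ax": 0,"ay": 0,"az": 0.32,"hand": 0},
    {"x": 0.006,"y": 0.365,"z": -0.02,"ax": 0,"ay": 0,"az": 0.328,"hand": 0},
    {"x": 0.006,"y": 0.375,"z": -0.02,"ax": 0,"ay": 0,"az": 0.328,"hand": 0},
  ],
)

```text
clock: 13.75
tcp_pos: [0.5721, -0.3327, 0.3162]
orientation: [-0.001, 0.986, -0.165, -0.003]
wrist_force: [-0.4, -0.3, -3.9]
finger_gap: 0.0065
```

Request:
carry_out(
  plan=[
    {"x": 0,"y": 0,"z": 0,"ax": 0,"ay": 0,"az": 0,"hand": 0},
    {"x": 0,"y": 0,"z": 0,"ax": 0,"ay": 0,"az": 0,"hand": 0},
    {"x": 0,"y": 0,"z": 0,"ax": 0,"ay": 0,"az": 0,"hand": 0},
  ],
)

```text
clock: 14.0
tcp_pos: [0.5719, -0.3313, 0.3149]
orientation: [-0.002, 0.986, -0.164, -0.004]
wrist_force: [-0.2, 0.0, -3.4]
finger_gap: 0.0064
```

Run:
```python
from h import *
s=status.get_state();print(s["clock"],s["joint_pos"],s["tcp_pos"],s["orientation"],s["qvel"],s["finger_gap"])
snap("side","s13",(360,60,160,300),2);mw=snap("wrist","w13");np.save("w13T.npy",mw["T"]);snap("top","t13",(390,150,130,100),6)
```

```text
14.0 [-0.6462  0.5095  0.5441  1.6148 -0.0006  1.2544] [ 0.5719 -0.3313  0.3149] [-0.0019  0.9864 -0.1641 -0.0043] [ 0.0141 -0.0229  0.0101  0.0014  0.0009 -0.0027] 0.006381166554816655
```

View pics/s13_full.png

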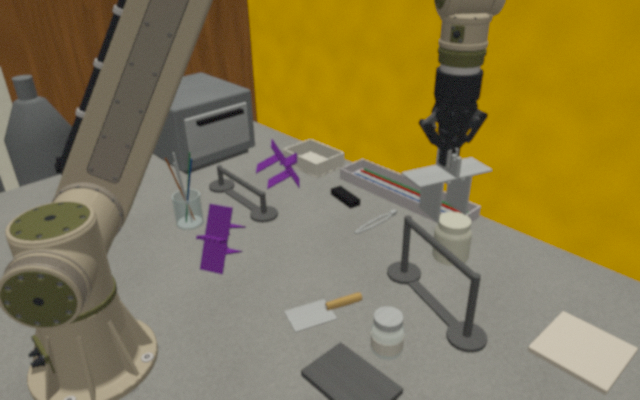

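View pics/w13_full.png

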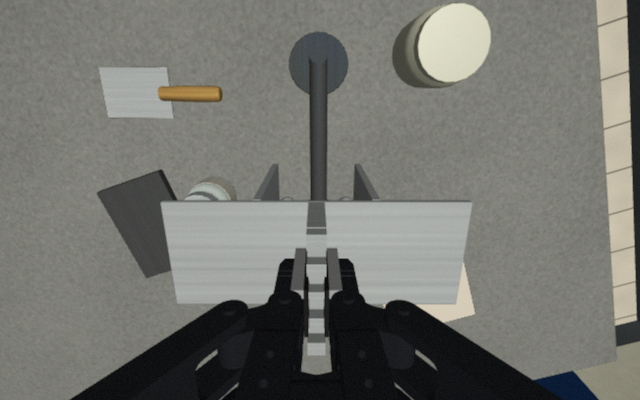

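View pics/t13.png

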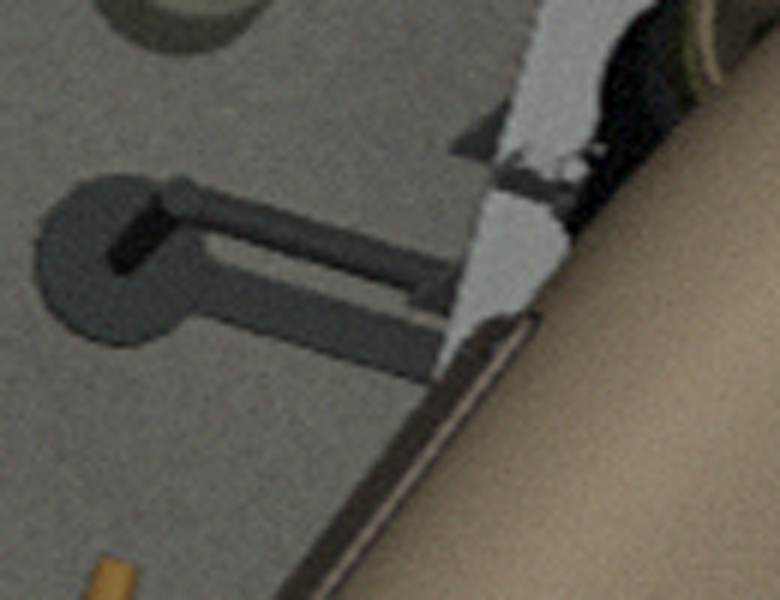

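Run:
```python
import cv2
im=cv2.imread("pics/w13_full.png");cv2.imwrite("pics/w13c.png",cv2.resize(im[20:240,240:400],None,fx=4.5,fy=2.7,interpolation=cv2.INTER_CUBIC))
g=cv2.cvtColor(im,cv2.COLOR_BGR2GRAY)
for r in (75,90,105,120,135,150,165,180,195): print(r,g[r,304:336])
```

```text
75 [77 75 75 74 73 55 40 48 56 57 60 67 68 76 75 76 71 71 66 67 62 54 55 62
 72 75 74 74 73 74 73 69]
90 [ 71  72  76  72  73  56  42  46  52  59  62  67  68  77  74  75  76  72
  69  69  62  58  53  65  73  72  73  71  68  65  93 118]
105 [131 128 128 128 130  93  44  45  54  58  63  65  69  72  76  75  74  71
  72  64  60  55  53 104 130 129 131 133 132 127 127 129]
120 [128 131 132 130 132 101  51  47  51  57  62  65  71  72  74  73  71  69
  67  64  59  55  55 106 133 132 131 132 132 134 131 129]
135 [131 129 130 130 128 104  56  45  51  56  58  64  66  69  73  72  72  71
  70  64  61  53  53 103 128 126 127 126 128 130 130 129]
150 [130 123 122 124 129 111  65  41  51  55  60  65  66  71  71  74  72  68
  70  65  59  53  56 103 128 128 128 127 131 128 129 127]
165 [130 130 128 129 126 119  82  40  52  54  60  63  64  70  71  70  72  70
  68  69  60  54  70 113 134 136 131 128 128 126 125 124]
180 [127 122 123 124 128 129  90  37  48  57  58  65  67  71  71  72  71  70
  69  62  61  52  76 111 123 125 123 128 131 131 129 127]
195 [124 126 123 128 122 123  87  43  48  56  61  65  68  67  71  71  71  68
  68  61  61  56  78 110 122 126 124 126 127 129 124 122]
```

View pics/w13c.png

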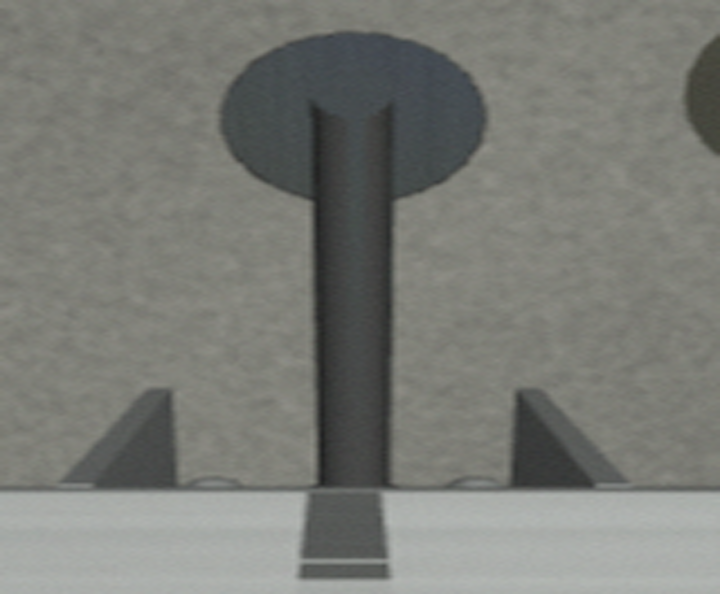

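```bash
cat > bar.py <<'E'
from h import *
s=status.get_state()
m=viewer.camera_model("wrist");m["T"]=np.load("w13T.npy")
R0=R.from_quat(np.roll(s["orientation"],-1));tc=s["tcp_pos"]
a=ray(m,(318.0,105),.142);b=ray(m,(318.1,195),.142);e=ray(m,(318,57),.15)
print("bar pts",a,b,"yaw",np.arctan2(-(a-b)[0],(a-b)[1]), "end",e)
d=(a-b)/np.linalg.norm(a-b);print("centre if end+110..", e-d*.11, "foot", ray(m,(318.3,63.5),.01)-d*.11)
print("bar in tool xy", R0.inv().apply(a-tc),R0.inv().apply(b-tc))
zt=tc[2]
off=zt-.0917
for n,uv,z in [("plTL",(161,201.5),.084),("plTR",(472,201),.084),("plBR",(457,304),.084),("plBL",(176,304),.084),("legL",(278.2,163.5),0),("legR",(354.7,163.5),0),("rodL",(287.8,198),.076),("rodR",(345.6,198),.076)]:
    print(n,R0.inv().apply(ray(m,uv,z+off)-tc))
print(R0.as_matrix())
E
python3 bar.py
```

```text
bar pts [ 0.5942 -0.2678  0.142 ] [ 0.5659 -0.3517  0.142 ] yaw -0.3252602077523476 end [ 0.6073 -0.2293  0.15  ]
centre if end+110.. [ 0.5721 -0.3336  0.15  ] foot [ 0.5733 -0.3304  0.01  ]
bar in tool xy [ 0.0013 -0.0667  0.1747] [0.0016 0.0218 0.1746]
plTL [-0.0759 -0.0302  0.0082]
plTR [ 0.0752 -0.0309  0.0073]
plBR [0.0762 0.0283 0.0072]
plBL [-0.0768  0.0293  0.0082]
legL [-0.028  -0.0299  0.0919]
legR [ 0.0278 -0.0301  0.0916]
rodL [-0.0147 -0.0294  0.0158]
rodR [ 0.0148 -0.0295  0.0156]
[[ 0.9464 -0.3228 -0.0056]
 [-0.3228 -0.9465  0.0031]
 [-0.0063 -0.0011 -1.    ]]
```

Run:
```python
from h import *
rel([.5727,-.3316,.20],tool([0,0,-1],[np.cos(-.3255),np.sin(-.3255),0]))
```

```text
x y z [0.0011 0.0005 0.1166] ax ay az [-0.0011  0.0063 -0.0032]
```

Request:
carry_out(
  plan=[
    {"x": 0.001,"y": 0,"z": 0.015,"ax": -0.001,"ay": 0.006,"az": -0.003,"hand": 0},
    {"x": 0.001,"y": 0,"z": 0.035,"ax": -0.001,"ay": 0.006,"az": -0.003,"hand": 0},
    {"x": 0.001,"y": 0,"z": 0.055,"ax": -0.001,"ay": 0.006,"az": -0.003,"hand": 0},
    {"x": 0.001,"y": 0,"z": 0.075,"ax": -0.001,"ay": 0.006,"az": -0.003,"hand": 0},
    {"x": 0.001,"y": 0,"z": 0.095,"ax": -0.001,"ay": 0.006,"az": -0.003,"hand": 0},
    {"x": 0.001,"y": 0,"z": 0.107,"ax": -0.001,"ay": 0.006,"az": -0.003,"hand": 0},
    {"x": 0.001,"y": 0,"z": 0.116,"ax": -0.001,"ay": 0.006,"az": -0.003,"hand": 0},
    {"x": 0.001,"y": 0,"z": 0.116,"ax": -0.001,"ay": 0.006,"az": -0.003,"hand": 0},
    {"x": 0.001,"y": 0,"z": 0.116,"ax": -0.001,"ay": 0.006,"az": -0.003,"hand": 0},
    {"x": 0.001,"y": 0,"z": 0.116,"ax": -0.001,"ay": 0.006,"az": -0.003,"hand": 0},
  ],
)

```text
clock: 14.98
tcp_pos: [0.5734, -0.3311, 0.202]
orientation: [0.0, 0.987, -0.162, 0.001]
wrist_force: [0.4, -0.2, -3.1]
finger_gap: 0.0066
```

Run:
```python
from h import *
s=status.get_state();print(s["clock"],s["tcp_pos"],s["orientation"],s["wrist_force"],s["qvel"])
mw=snap("wrist","w14");np.save("w14T.npy",mw["T"]);snap("side","s14",(370,110,140,130),5)
im=cv2.imread("pics/w14_full.png");g=cv2.cvtColor(im,cv2.COLOR_BGR2GRAY)
for r in (60,90,120,150,165,180,195): print(r,g[r,298:336])
cv2.imwrite("pics/w14c.png",cv2.resize(im[20:240,240:400],None,fx=4.5,fy=2.7,interpolation=cv2.INTER_CUBIC))
```

```text
14.9833 [ 0.5734 -0.3311  0.202 ] [ 0.0004  0.9868 -0.1619  0.0008] [ 0.4174 -0.1843 -3.1434] [-0.0033 -0.0038  0.0113 -0.0018 -0.0003 -0.0005]
60 [74 75 70 52 38 42 49 49 56 56 61 64 66 67 68 71 73 76 74 77 75 75 71 68
 68 65 63 61 59 52 50 67 77 76 75 76 74 77]
90 [72 74 70 57 34 41 48 48 55 59 60 62 66 67 69 70 74 75 74 77 75 71 72 70
 70 66 65 62 55 54 49 66 75 72 71 72 74 71]
120 [124 127 132 115  73  38  48  49  53  56  60  63  65  65  69  71  73  73
  74  72  76  74  70  70  71  69  64  60  54  51  96 127 127 126 125 124
 125 125]
150 [129 129 129 131  88  36  41  46  52  59  62  63  63  65  69  70  73  72
  73  72  72  71  70  68  70  64  63  57  55  57 101 127 130 129 132 130
 125 127]
165 [125 129 128 125  94  44  43  47  53  56  58  64  65  67  68  72  73  73
  74  75  72  74  69  69  66  64  60  58  54  64 108 131 132 132 134 129
 126 127]
180 [125 125 121 121 100  56  38  46  49  55  59  61  63  67  69  70  71  73
  70  74  70  72  70  66  67  66  64  57  51  84 117 126 126 129 129 129
 132 133]
195 [138 135 132 131 114  70  38  42  48  53  56  62  64  65  67  70  70  72
  72  71  72  72  69  72  69  65  63  57  47  74 110 125 129 130 132 131
 127 124]
```

View pics/w14c.png

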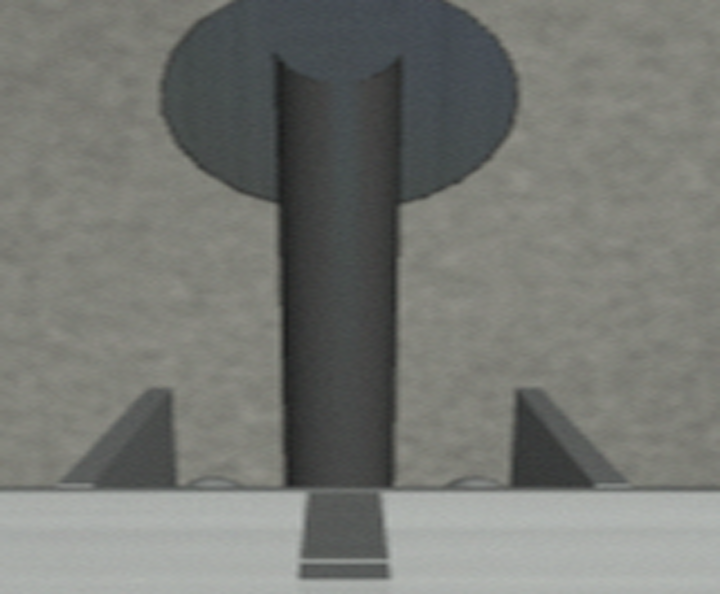

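View pics/s14.png

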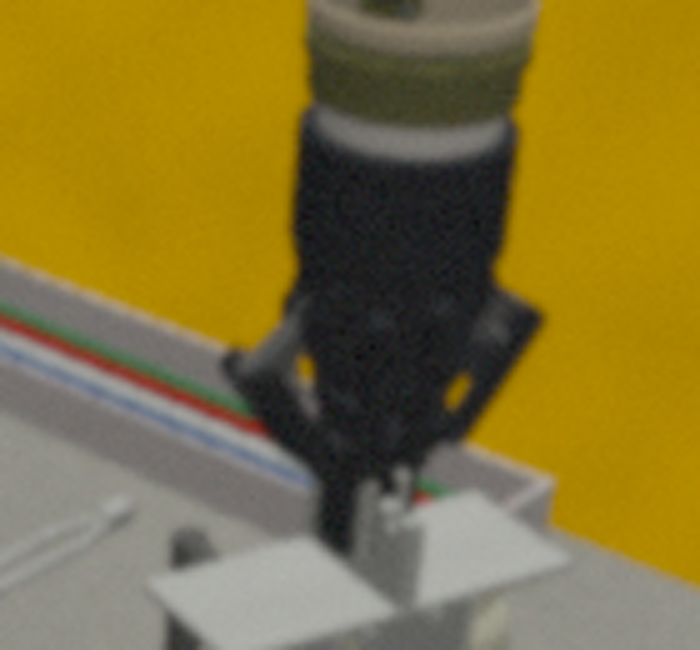

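Run:
```python
from h import *
s=status.get_state();tc=s["tcp_pos"];R0=R.from_quat(np.roll(s["orientation"],-1))
m=viewer.camera_model("wrist");m["T"]=np.load("w14T.npy")
a=ray(m,(314.8,120),.142);b=ray(m,(315.0,195),.142)
d=a-b;print("yaw",np.arctan2(-d[0],d[1]))
print(R0.inv().apply(a-tc),R0.inv().apply(b-tc))
print("z axis",R0.as_matrix()[:,2],"x",R0.as_matrix()[:,0])
rel([*tc[:2],.164],tool([0,0,-1],[np.cos(-.3255),np.sin(-.3255),0]))
```

```text
yaw -0.32293782238333146
[-0.0009 -0.0643  0.0601] [-0.0008 -0.0163  0.0601]
z axis [ 0.0018 -0.0014 -1.    ] x [ 0.9475 -0.3198  0.0022]
x y z [-0.0001 -0.      0.0381] ax ay az [ 0.0007 -0.0022 -0.    ]
```

Request:
carry_out(
  plan=[
    {"x": -0.001,"y": 0,"z": 0.006,"ax": 0.001,"ay": -0.002,"az": 0,"hand": 0},
    {"x": -0.001,"y": 0,"z": 0.014,"ax": 0.001,"ay": -0.002,"az": 0,"hand": 0},
    {"x": -0.001,"y": 0,"z": 0.022,"ax": 0.001,"ay": -0.002,"az": 0,"hand": 0},
    {"x": -0.001,"y": 0,"z": 0.028,"ax": 0.001,"ay": -0.002,"az": 0,"hand": 0},
    {"x": -0.001,"y": 0,"z": 0.032,"ax": 0.001,"ay": -0.002,"az": 0,"hand": 0},
    {"x": -0.001,"y": 0,"z": 0.034,"ax": 0.001,"ay": -0.002,"az": 0,"hand": 0},
    {"x": -0.001,"y": 0,"z": 0.034,"ax": 0.001,"ay": -0.002,"az": 0,"hand": 0},
    {"x": -0.001,"y": 0,"z": 0.034,"ax": 0.001,"ay": -0.002,"az": 0,"hand": 0},
  ],
)

```text
clock: 15.75
tcp_pos: [0.5725, -0.3311, 0.168]
orientation: [-0.0, 0.987, -0.162, -0.0]
wrist_force: [0.5, -0.5, -2.8]
finger_gap: 0.0066
```

Run:
```python
from h import *
s=status.get_state();print(s["clock"],s["tcp_pos"],s["orientation"],s["wrist_force"])
mw=snap("wrist","w15");
im=cv2.imread("pics/w15_full.png")
cv2.imwrite("pics/w15c.png",cv2.resize(im[20:240,240:400],None,fx=4.5,fy=2.7,interpolation=cv2.INTER_CUBIC))
```

```text
15.75 [ 0.5725 -0.3311  0.168 ] [-0.0002  0.9868 -0.162  -0.    ] [ 0.4933 -0.4542 -2.8272]
```

View pics/w15c.png

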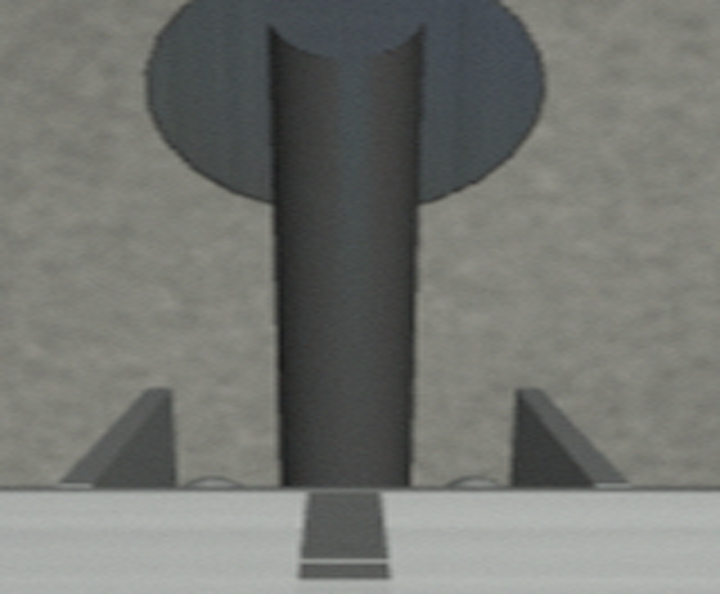

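The bar, centred at crop column 346, lies midway between the locating rods at 215 and 475. I'll creep down.

Request:
carry_out(
  plan=[
    {"x": 0,"y": 0,"z": 0.002,"ax": 0,"ay": 0,"az": 0,"hand": 0},
    {"x": 0,"y": 0,"z": 0.004,"ax": 0,"ay": 0,"az": 0,"hand": 0},
    {"x": 0,"y": 0,"z": 0.004,"ax": 0,"ay": 0,"az": 0,"hand": 0},
    {"x": 0,"y": 0,"z": 0.004,"ax": 0,"ay": 0,"az": 0,"hand": 0},
  ],
)

```text
clock: 16.13
tcp_pos: [0.5726, -0.3312, 0.1643]
orientation: [-0.0, 0.987, -0.162, 0.0]
wrist_force: [1.0, -0.1, -2.6]
finger_gap: 0.0062
```

Request:
carry_out(
  plan=[
    {"x": 0,"y": 0,"z": 0.001,"ax": 0,"ay": 0,"az": 0,"hand": 0},
    {"x": 0,"y": 0,"z": 0.002,"ax": 0,"ay": 0,"az": 0,"hand": 0},
    {"x": 0,"y": 0,"z": 0.002,"ax": 0,"ay": 0,"az": 0,"hand": 0},
  ],
)

```text
clock: 16.38
tcp_pos: [0.5725, -0.3311, 0.162]
orientation: [-0.0, 0.987, -0.162, 0.0]
wrist_force: [-0.3, 0.1, -2.9]
finger_gap: 0.0066
```

Request:
carry_out(
  plan=[
    {"x": 0,"y": 0,"z": 0.001,"ax": 0,"ay": 0,"az": 0,"hand": 0},
    {"x": 0,"y": 0,"z": 0.0015,"ax": 0,"ay": 0,"az": 0,"hand": 0},
    {"x": 0,"y": 0,"z": 0.0015,"ax": 0,"ay": 0,"az": 0,"hand": 0},
  ],
)

```text
clock: 16.63
tcp_pos: [0.5726, -0.3312, 0.1617]
orientation: [0.0, 0.987, -0.162, 0.001]
wrist_force: [-1.7, 1.3, 4.1]
finger_gap: 0.0066
```

Contact comes at exactly the predicted height (TCP 0.1617). I'll release.

Request:
carry_out(
  plan=[
    {"x": 0,"y": 0,"z": 0,"ax": 0,"ay": 0,"az": 0,"hand": 0.12},
    {"x": 0,"y": 0,"z": 0,"ax": 0,"ay": 0,"az": 0,"hand": 0.2},
    {"x": 0,"y": 0,"z": 0,"ax": 0,"ay": 0,"az": 0,"hand": 0.3},
    {"x": 0,"y": 0,"z": 0,"ax": 0,"ay": 0,"az": 0,"hand": 0.45},
    {"x": 0,"y": 0,"z": 0,"ax": 0,"ay": 0,"az": 0,"hand": 0.5},
    {"x": 0,"y": 0,"z": 0,"ax": 0,"ay": 0,"az": 0,"hand": 0.5},
  ],
)

```text
clock: 17.13
tcp_pos: [0.5726, -0.3312, 0.1615]
orientation: [0.0, 0.987, -0.162, 0.0]
wrist_force: [-0.4, 0.2, -0.2]
finger_gap: 0.0428
```

Run:
```python
from h import *
s=status.get_state();print(s["clock"],s["tcp_pos"],s["orientation"],s["wrist_force"],s["finger_gap"])
mw=snap("wrist","w16");snap("side","s16",(370,150,140,130),5)
```

```text
17.1333 [ 0.5726 -0.3312  0.1615] [ 0.0001  0.9868 -0.162   0.0005] [-0.4336  0.165  -0.1917] 0.04277717750778111
```

View pics/w16_full.png

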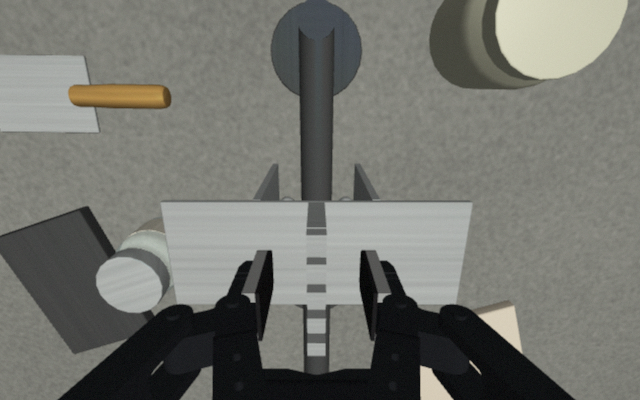

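View pics/s16.png

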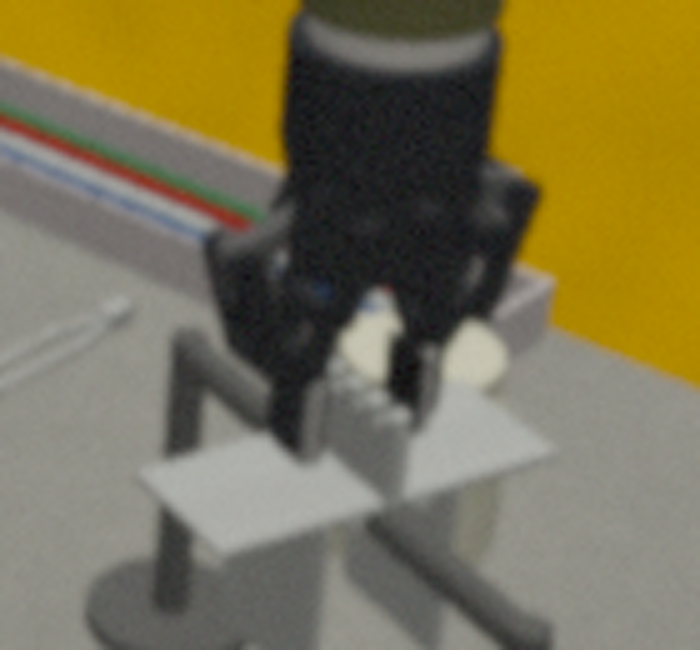

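It hangs level and released, with the plate corners unchanged. I'll withdraw straight up.

Request:
carry_out(
  plan=[
    {"x": 0,"y": 0,"z": -0.01,"ax": 0,"ay": 0,"az": 0,"hand": 0.5},
    {"x": 0,"y": 0,"z": -0.03,"ax": 0,"ay": 0,"az": 0,"hand": 0.5},
    {"x": 0,"y": 0,"z": -0.06,"ax": 0,"ay": 0,"az": 0,"hand": 0.5},
    {"x": 0,"y": 0,"z": -0.09,"ax": 0,"ay": 0,"az": 0,"hand": 0.5},
    {"x": 0,"y": 0,"z": -0.12,"ax": 0,"ay": 0,"az": 0,"hand": 0.5},
    {"x": 0,"y": 0,"z": -0.12,"ax": 0,"ay": 0,"az": 0,"hand": 0.5},
    {"x": 0,"y": 0,"z": -0.12,"ax": 0,"ay": 0,"az": 0,"hand": 0.5},
    {"x": 0,"y": 0,"z": -0.12,"ax": 0,"ay": 0,"az": 0,"hand": 0.5},
  ],
)

```text
clock: 17.9
tcp_pos: [0.5726, -0.3312, 0.2818]
orientation: [0.0, 0.987, -0.162, 0.001]
wrist_force: [-0.1, 0.8, -0.5]
finger_gap: 0.0427
```

Run:
```python
from h import *
s=status.get_state();print(s["clock"],s["tcp_pos"],s["wrist_force"],s["qvel"])
mw=snap("wrist","w17");snap("side","s17",(370,150,140,130),5)
```

```text
17.9 [ 0.5726 -0.3312  0.2818] [-0.1056  0.7939 -0.4787] [-0.0015  0.0173 -0.0356 -0.0058 -0.0014 -0.002 ]
```

View pics/w17_full.png

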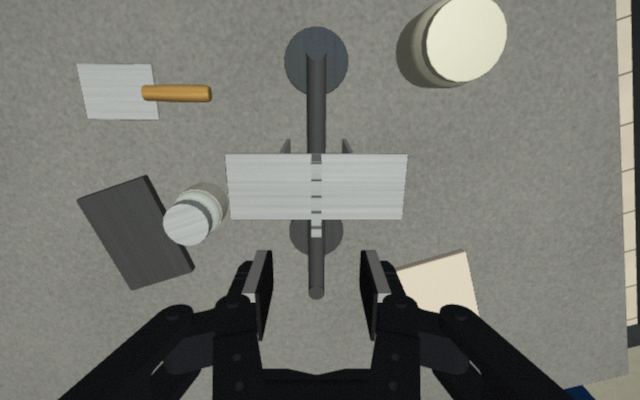

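View pics/s17_full.png

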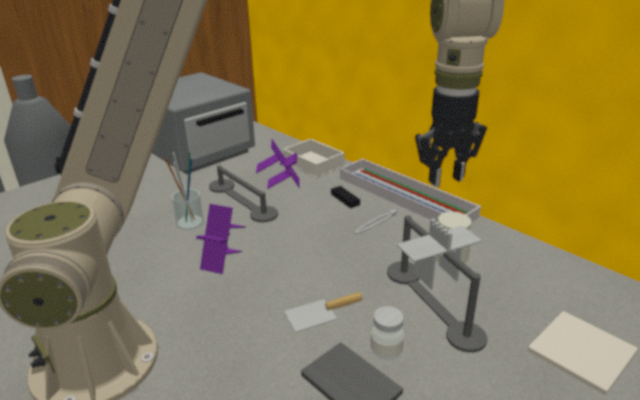

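The wrist view shows the plate level, with corners (225,155), (408,155), (403,219) and (231,220), and the bar running through its middle near column 316. In the side view everything else is where it was. I'll hand in.

Run:
```python
from workcell import env
print(env.hand_in())
```

```text
the job is handed in; nothing more can be done
None
```

The rod rest now hangs released on the taller stand's crossbar, near the bar's middle and clear of both posts. I handed the job in at about 18 s; the hand-in reports no verdict.

- **Standing it up:** I gripped the ends of the ridge and plate, lifted the rest and turned it 61°. I lowered it until the feet touched and let go. The side view showed it standing by itself.
- **Hanging it:** I gripped the ridge across its thickness, centred the bar between the two rods with the wrist camera and lowered it. Contact came at the predicted height (TCP 0.1617 m, which puts the seat at about 0.150 m). I opened the fingers and withdrew straight up.

**Last checks:**
- The plate looked level and the ridge lay along the bar.
- The bar ran midway between the two rods, and the wrist force was near zero.
- In the side view, the other things and the purple look-alikes were where they started.

**Disagreements:**
- A one-camera fit from the side view put the held rest about 6 mm higher than the grip geometry did. Contact with the bench agreed with the grip geometry.
- While I backed away after standing it up, joint 3 read 1.265 against its listed limit of 1.26 and joint 4 read 2.338 against 2.34. Joint 3's reading is slightly past the listed limit. No error was reported, and I moved off at once.

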